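# Load the stamping press's feed tube with silver slugs

### The job

Get the stamping press's feed tube ready: first swing the brass cover clear of its mouth, then load every silver slug on the bench into the tube so that they lie flat, stacked end to end, and swing the cover back fully home over the mouth. Last, take the green tag from its rack and leave it hanging by its eye on the peg of the wooden post. Leave the copper slugs lying on the bench outside the tube, and do not disturb the vase.

Things in the scene. Friction and masses are not known exactly. Their poses are not given: they have to be found in the camera images.
- magazine: Feed tube of the stamping press, fixed: green base block 20 mm high (x -50 to 90, y -45 to 45 mm) with a clear upright tube, 45 mm outside, 37 mm bore, floor 20 mm and mouth 168 mm above the bench. Its top 7 mm flare to a 47 mm opening, 55 mm outside. Origin on the bench on the tube's axis; z up; the cover's 14 mm hinge post stands 60 mm away along +x
- tube_mouth (a point): Centre of the tube's open mouth, level with its rim, 168 mm above the bench
- tube_floor (a point): Centre of the tube's floor, where the first slug comes to rest, 20 mm above the bench
- cover (a joint): Flat brass swing cover on the hinge post, plate 171 to 176 mm above the bench. Radians: 0 = home, its 52 mm disc centred over the mouth; grows to 1.9 as it swings anticlockwise seen from above; above 1.0 the mouth is clear. Disc centre 60 mm from the hinge, towards the magazine's -x at 0, its -y at 1.57. About 1 N at the knob moves it; stays where left
- cover_knob (a point): Top centre of the black upright knob (14 mm across, 28 mm high above the plate) at the middle of the cover's disc, 204 mm above the bench
- cover_hinge (a point): Point on the cover's upright hinge axis, 175 mm above the bench
- post: Dark wooden post (40 mm deep in x, 60 mm wide in y, top 138 mm above the bench, on a 100 x 100 x 16 mm foot), fixed. Origin on the bench under the upright; a brass peg stands out of its front (-x) face at half width and rises outward at 15 degrees
- peg_root (a point): Where the peg's axis leaves the post's face, 130 mm above the bench, 20 mm from the post's origin towards its -x
- peg_tip (a point): End of the peg's axis, 143 mm above the bench; the peg is 8 mm thick, round-ended, and about 50 mm long from root to tip
- rack: Pale wooden block 60 x 70 x 30 mm, fixed, with a slot along its y (13 mm in x, 43 mm in y, floor 6 mm above the bench) in which the tag stands
- tag: Green plastic tag standing upright: 10 mm thick (x), 40 mm wide (y), 100 mm high (z), about 45 g. Origin at the middle of its lower edge, z up. A square eye 22 x 22 mm goes through it along x, from 51 to 73 mm above its lower edge; the solid 27 mm above the eye is for gripping
- tag_eye (a point): Centre of the tag's square eye, 62 mm above its lower edge
- silver1: Silver slug 1 (may be absent): bright silver-grey round disc 32 mm across and 22 mm high, about 120 g, lying flat on the bench. Origin at the centre of its underside, z along its axis
- silver2: Silver slug 2 (may be absent): bright silver-grey round disc 32 mm across and 22 mm high, about 120 g, lying flat on the bench. Origin at the centre of its underside, z along its axis
- silver3: Silver slug 3 (may be absent): bright silver-grey round disc 32 mm across and 22 mm high, about 120 g, lying flat on the bench. Origin at the centre of its underside, z along its axis
- silver4: Silver slug 4 (may be absent): bright silver-grey round disc 32 mm across and 22 mm high, about 120 g, lying flat on the bench. Origin at the centre of its underside, z along its axis
- silver5: Silver slug 5 (may be absent): bright silver-grey round disc 32 mm across and 22 mm high, about 120 g, lying flat on the bench. Origin at the centre of its underside, z along its axis
- silver6: Silver slug 6 (may be absent): bright silver-grey round disc 32 mm across and 22 mm high, about 120 g, lying flat on the bench. Origin at the centre of its underside, z along its axis
- copper1: Copper slug 1: reddish copper disc of the same size (32 mm across, 22 mm high), flat on the bench; not for this job. Origin at the centre of its underside
- copper2: Copper slug 2: reddish copper disc of the same size (32 mm across, 22 mm high), flat on the bench; not for this job. Origin at the centre of its underside
- vase: Round silver vase 130 mm across and 105 mm high standing on a grey cushion on a dark wooden box, off to the right; origin at the centre of its underside, z up. Bystander
Not all that is in view belongs to the job. Leave any blue look-alike of the silver6 alone.

How it is judged:
On the way, in this order (a step that is already met when the one before it is completed fails the run):
1. the cover is swung clear of the tube's mouth (value of joint cover above 1 rad), for 0.2 s.
2. every silver slug on the bench is down inside the tube, lying flat (horizontal distance between each of silver1, silver2, silver3, silver4, silver5, silver6 and tube_floor below 0.007 m and height (world z) of silver1 between 0.012 and 0.143 m and angle between the z axis of each of silver1, silver2, silver3, silver4, silver5, silver6 and the z axis of magazine, either way round below 0.3 rad and height (world z) of silver2 between 0.012 and 0.143 m and height (world z) of silver3 between 0.012 and 0.143 m and height (world z) of silver4 between 0.012 and 0.143 m and height (world z) of silver5 between 0.012 and 0.143 m and height (world z) of silver6 between 0.012 and 0.143 m), for 0.2 s.
3. the cover is back home over the mouth (value of joint cover below 0.12 rad), for 0.2 s.
4. the green tag is on the peg by its eye (x of tag_eye in the frame of post between -0.07 and -0.018 m and y of tag_eye in the frame of post between -0.012 and 0.012 m and z of tag_eye in the frame of post between 0.112 and 0.142 m and angle between tag's own z axis and vertical below 0.35 rad), for 0.2 s.
At the end, for the whole second after the job is handed in: Each silver slug present is in the tube: within 7 mm of its axis, flat within 0.3 rad, wholly below the mouth. Cover within 0.12 rad of home. Tag hangs upright (0.35 rad), peg through its eye. Both copper slugs lie on the bench, 40 mm or more from the tube axis. The tag is at rest (all of step 2 and all of step 4 and value of joint cover below 0.12 rad and horizontal distance between each of copper1, copper2 and tube_floor above 0.04 m and height (world z) of each of copper1, copper2 below 0.03 m and linear speed of tag below 0.03 m/s); the robot touches nothing.
It fails at once if the vase is tipped or shifted (over 0.35 rad or 40 mm) (angle between vase's own z axis and vertical above 0.35 rad or distance of vase from where it was at the start of the episode above 0.04 m).
It fails at once if a copper slug goes into the tube ((horizontal distance between copper1 and tube_floor below 0.007 m and height (world z) of copper1 below 0.143 m) or (horizontal distance between copper2 and tube_floor below 0.007 m and height (world z) of copper2 below 0.143 m)).
Of silver1, silver2, silver3, silver4, silver5, silver6 only 4 to 6 are there at a start; the rules pass over those that are not, and their reading is None.
At some moment in a run one of silver1, silver2, silver3, silver4, silver5, silver6 may be knocked a few centimetres aside while the robot is not near it.
It also fails if it takes over 210 s, if anything falls off the work surface, if the arm or the gripper's body presses on something with over 40 N, if the wrist force passes 120 N, or if a joint passes its speed limit or range.

### The arm

A 6-joint arm with a two-finger parallel gripper is mounted at the origin on the work surface. World frame = base frame: x ahead of the robot, y to its left, z up, the work surface at z = 0. Lengths are in m, angles in rad, forces in N, time in s.
With the tool pointing down it reaches from about 0.35 to 0.85 m from the base axis. Payload 8.1 kg.
Tool frame: the origin (TCP) lies between the finger pads; the fingertips stand 22 mm ahead of it and the grasp point (between the pads) lies 3 mm ahead of it; z points along the fingers, y is the direction in which the jaws open and shut (so a half turn about z gives the same grasp; the last joint's range is limited). The gripper opens to 85 mm and grips with 20 to 120 N. Pads are 22 mm wide; open, the fingers measure 114 mm over their backs; the gripper's body (76 mm by 85 mm) begins 54 mm behind the grasp point. The pads swing forward as they close: fully open they stand 13 mm farther back than shut.
Start: joints at [1.196, 0.13, 1.488, -0, 1.523, -0.085], TCP at [0.171, 0.575, 0.253] pointing down, gripper open.
Joint ranges: [-2.96, 2.96], [-0.89, 2.26], [0.02, 2.5], [-1.34, 4.48], [0, 2.73], [-2.66, 2.66]. Speed limits (rad/s): [2.39, 2.39, 2.79, 3.14, 3.14, 3.14].

### API

Orientations are given as a rotation vector (axis times angle).
In Python, from cell import robot gives the robot as it stands.
- The arm moves only by the shell command python3 -m creep 'ROWS' [OPENING] [FORCE]. ROWS is JSON, a list that holds one entry, the list of rows, each a list of 4 numbers: the shift along the tool's x, y, z in cm, then the turn about the tool's z in degrees. A call has 1 to 5 rows; each row is the pose to reach, as a shift and turn from the pose commanded when the call began, along the tool's axes at that moment; what a row does not reach only later rows make up. A row lasts 1/8 s, in which the tool goes at most 62.5 mm and 10.7 degrees, less where a joint would pass 70% of its speed; a pose out of reach is approached as far as the arm can. A call with a gripper value outside its range is refused whole. OPENING is the finger opening in cm, from 0 to 8.54, set as the call begins (- or left out, the last holds). The fingers move at their own pace and stop on an object; FORCE is the grip in N (left out, the last holds). Time passes only in rows, so rows that repeat a pose let the fingers close. It gives the time, the measured TCP pose, the force and the opening at its end, in the units of the state.
- robot.get_obs(): the state, without advancing time (a new reading comes with each control period).
- robot.camera(name): name is "scene" or "top" or "wrist"; returns (picture, depth): 384x512x3 uint8, blue, green, red; 384x512 float32, m along the optical axis (not along the pixel's ray), 0 where there is no reading.
- robot.camera_info(name): a dict with "mtx" (3x3 intrinsics, pixels), "R" (3x3) and "t" (3): a world point X has camera coordinates R X + t; the wrist camera has in their place "tool_from_camera" (4x4, takes a point from camera to tool coordinates, whose origin is the TCP and whose axes are the flange's). Camera axes: x right, y down, z forward; pixel columns grow to the right and rows downward; lengths in m; the calibration is good to about 2 mm. A picture is of the moment at which its call begins: read the wrist's pose just before it. camera_info takes no time and is no camera call.
- robot.hand_in(): hands the job in, once; it reports no verdict.
The state is a dict: "time": time; "joints": joint angles; "dq": joint speeds; "tau": joint torques, N m; "eef_pos": TCP position; "orientation": TCP orientation; "wrist_force": force on the tool from outside, world axes, zero at the start; "ft_torque": the same for the moment, N m; "finger_gap": finger opening in m.
Only numpy, scipy, OpenCV 4.12 (cv2) and the standard library are available. Lean on these libraries where they do the work, as an engineer would, in place of code of your own. Each camera call takes 0.05 s, during which the arm holds its last target.

## Working session

There is one attempt and no reset: what is moved stays moved. The work goes in short steps, Python scripts to look and compute and a shell command to move; the robot and the scene stay as the last step left them, time stands still between calls to the robot, and variables do not carry over. Pictures are saved under pics/ and viewed, and the job is handed in when it is done.

```bash
ls; mkdir -p pics
python3 - <<'E'
from cell import robot
import cv2,numpy as np
print(robot.get_obs())
for n in ["scene","top","wrist"]:
    p,d=robot.camera(n); cv2.imwrite(f"pics/{n}0.png",p); np.save(f"pics/{n}0.npy",d)
    print(n,robot.camera_info(n))
E
```

```text
pics
{'time': 0.0, 'joints': array([ 1.19556627e+00,  1.31126861e-01,  1.48929968e+00, -1.14011659e-05,
        1.52298084e+00, -8.54189047e-02]), 'dq': array([-0.00116873,  0.00167355,  0.00167955, -0.00040107,  0.00062794,
       -0.00065687]), 'tau': array([-1.12424110e-03, -5.69388592e+01, -5.00563502e+01, -3.72679497e-04,
        1.46585639e-02, -3.54237429e-06]), 'eef_pos': array([0.17126872, 0.57450535, 0.25225367]), 'orientation': array([-4.53583560e-01, -3.10826726e+00,  2.77901990e-03]), 'wrist_force': array([0.44915031, 0.28840864, 0.11744184]), 'ft_torque': array([-0.00318111,  0.04192006,  0.00781349]), 'finger_gap': 0.0853291523320052}
scene {'mtx': array([[499.48648331,   0.        , 245.59821294],
       [  0.        , 499.48648331, 192.96067747],
       [  0.        ,   0.        ,   1.        ]]), 'R': array([[-0.26451421,  0.96435546,  0.0071267 ],
       [ 0.762935  ,  0.21377511, -0.61010687],
       [-0.5898834 , -0.15594472, -0.79228708]]), 't': array([ 0.27776564, -0.24640311,  1.66450249])}
top {'mtx': array([[403.95166471,   0.        , 256.56561436],
       [  0.        , 403.95166471, 197.11868325],
       [  0.        ,   0.        ,   1.        ]]), 'R': array([[-0.00188266, -0.99974166, -0.02265119],
       [-0.98627855,  0.0055956 , -0.16499486],
       [ 0.16507898,  0.02202975, -0.98603429]]), 't': array([-0.1137028 ,  0.53243055,  1.30178   ])}
wrist {'mtx': array([[282.9164158 ,   0.        , 256.1876842 ],
       [  0.        , 282.9164158 , 190.98135017],
       [  0.        ,   0.        ,   1.        ]]), 'tool_from_camera': array([[ 8.17762872e-04, -9.63052229e-01, -2.69313452e-01,
         6.81244971e-02],
       [ 9.99999300e-01,  5.57166435e-04,  1.04406936e-03,
        -9.92524542e-04],
       [-8.55440903e-04, -2.69314118e-01,  9.63052010e-01,
        -1.19893070e-01],
       [ 0.00000000e+00,  0.00000000e+00,  0.00000000e+00,
         1.00000000e+00]])}
```

View pics/scene0.png

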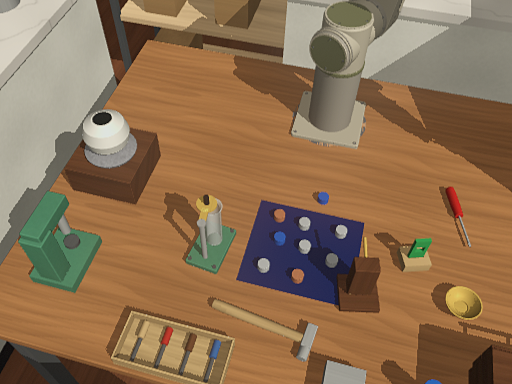

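View pics/top0.png

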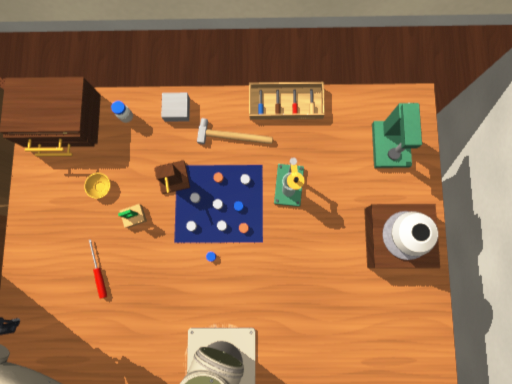

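View pics/wrist0.png

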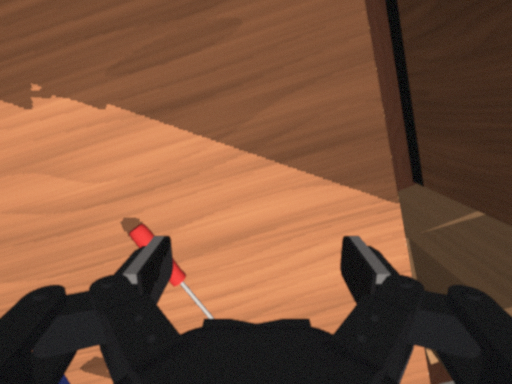

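```bash
cat > h.py <<'E'
from cell import robot
import cv2,numpy as np
from scipy.spatial.transform import Rotation as Ro
def ray(cam,u,v,obs=None):
    i=robot.camera_info(cam); k=np.linalg.inv(i["mtx"])@[u,v,1]
    if cam=="wrist":
        T=i["tool_from_camera"]; Rt=Ro.from_rotvec(obs["orientation"]).as_matrix()
        return Rt@T[:3,3]+obs["eef_pos"], Rt@T[:3,:3]@k
    R,t=i["R"],i["t"]; return -R.T@t, R.T@k
def plane(cam,u,v,z,obs=None):
    o,d=ray(cam,u,v,obs); return o+d*(z-o[2])/d[2]
def two(c1,p1,c2,p2,o1=None,o2=None):
    a,d=ray(c1,*p1,o1); b,e=ray(c2,*p2,o2)
    d=d/np.linalg.norm(d); e=e/np.linalg.norm(e)
    s=np.linalg.lstsq(np.c_[d,-e],b-a,rcond=None)[0]
    P=a+s[0]*d;Q=b+s[1]*e; return (P+Q)/2,np.linalg.norm(P-Q)
def proj(cam,X,obs=None):
    i=robot.camera_info(cam); X=np.asarray(X,float)
    if cam=="wrist":
        T=i["tool_from_camera"]; Rt=Ro.from_rotvec(obs["orientation"]).as_matrix()
        c=T[:3,:3].T@(Rt.T@(X-obs["eef_pos"])-T[:3,3])
    else: c=i["R"]@X+i["t"]
    p=i["mtx"]@c; return p[:2]/p[2]
def snap(cam,name,box=None,s=4):
    o=robot.get_obs(); p,d=robot.camera(cam)
    cv2.imwrite(f"pics/{name}_raw.png",p)
    if box: 
        x0,y0,x1,y1=box; p=p[y0:y1,x0:x1]
        p=cv2.resize(p,None,fx=s,fy=s,interpolation=cv2.INTER_CUBIC)
    cv2.imwrite(f"pics/{name}.png",p); return o,d
def off(target,obs=None,yaw=None):
    "shift cm in tool axes from current measured pose"
    o=obs or robot.get_obs(); Rt=Ro.from_rotvec(o["orientation"]).as_matrix()
    return Rt.T@(np.asarray(target)-o["eef_pos"])*100
E
python3 - <<'E'
import cv2
a=cv2.imread("pics/top0.png");b=cv2.imread("pics/scene0.png")
cv2.imwrite("pics/t1.png",cv2.resize(a[145:275,110:310],None,fx=4,fy=4,interpolation=2))
cv2.imwrite("pics/s1.png",cv2.resize(b[180:320,180:380],None,fx=4,fy=4,interpolation=2))
E
```

```text
(no output)
```

View pics/t1.png

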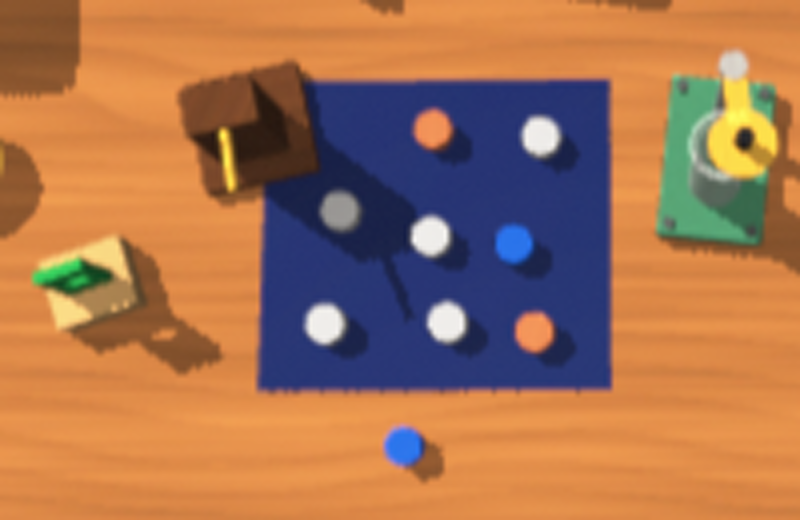

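View pics/s1.png

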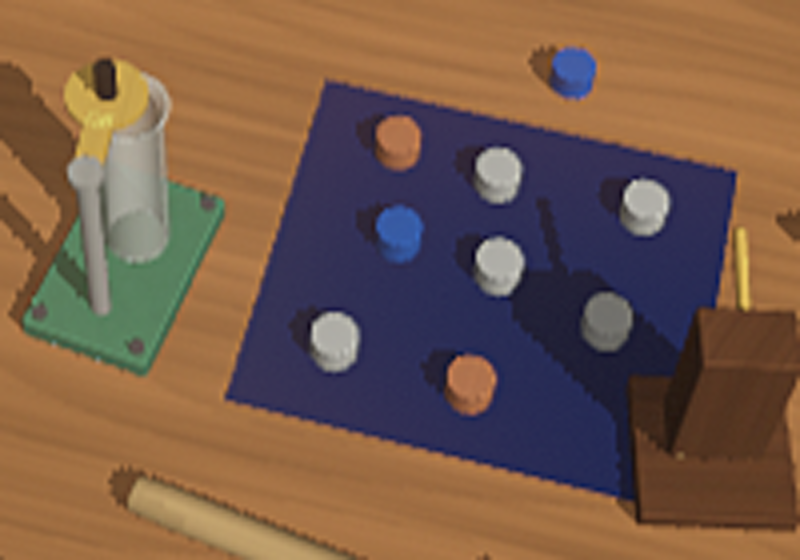

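Run:
```python
from h import *
a=cv2.imread("pics/top0.png");b=cv2.imread("pics/scene0.png")
def blobs(im,box,kind):
    h=cv2.cvtColor(im,cv2.COLOR_BGR2HSV)
    if kind=="s": m=(h[...,1]<45)&(h[...,2]>90)
    elif kind=="c": m=(h[...,0]<14)&(h[...,1]>100)&(h[...,2]>190)
    elif kind=="b": m=(h[...,0]>100)&(h[...,2]>150)&(h[...,1]>120)
    x0,y0,x1,y1=box; k=np.zeros(m.shape,np.uint8); k[y0:y1,x0:x1]=m[y0:y1,x0:x1]
    n,l,st,ce=cv2.connectedComponentsWithStats(k)
    return [(ce[i],st[i,4],st[i,:4]) for i in range(1,n) if st[i,4]>25]
for k in "scb":
    for c,ar,s in blobs(a,(170,160,268,265),k):
        P=plane("top",*c,0.018); print(k,c.round(1),ar,P.round(4), s)
f=lambda x,y:(110+x/4-.4,145+y/4-.4); g=lambda x,y:(180+x/4-.4,180+y/4-.4)
print("knob",two("top",f(744,137),"scene",g(103,62)))
print("hinge",two("top",f(734,62),"scene",g(86,163)))
for p in [(673,75),(776,88),(762,245),(657,237)]: print("base",plane("top",*f(*p),.02).round(4))
for p in [(25,325),(148,373),(225,207)]: print("base s",plane("scene",*g(*p),.02).round(4))
for p in [(180,95),(295,62),(318,172),(210,198)]: print("postfoot",plane("top",*f(*p),.016).round(4))
print("pegtip",two("top",f(224,130),"scene",g(741,230)))
print("pegroot",two("top",f(233,190),"scene",g(744,308)))
```

```text
s [244.9 178.7] 76 [ 0.6002 -0.0753  0.018 ] [241 174   9  11]
s [194.5 197.3] 78 [0.5369 0.0961 0.018 ] [190 193  10  10]
s [217.3 203.7] 86 [0.5142 0.0179 0.018 ] [212 199  11  11]
s [191.2 225.5] 84 [0.4404 0.1049 0.018 ] [186 221  11  10]
s [221.5 225.2] 84 [0.4412 0.0029 0.018 ] [217 220  10  11]
c [227.4 206.9] 1283 [ 0.5031 -0.0165  0.018 ] [170 160  98  90]
c [217.6 176.8] 60 [0.6075 0.0182 0.018 ] [214 173   9   9]
c [243.1 227.6] 63 [ 0.4329 -0.0697  0.018 ] [239 224   9   9]
c [217.8 256.1] 412 [0.3385 0.014  0.018 ] [170 250  98  15]
c [244.9 262.1] 190 [ 0.3187 -0.0763  0.018 ] [220 259  48   6]
b [237.9 205.4] 76 [ 0.5081 -0.052   0.018 ] [234 201   9  10]
b [210.5 256.2] 62 [0.3383 0.038  0.018 ] [206 252   9   9]
knob (array([ 0.55920751, -0.23567377,  0.20407942]), np.float64(0.0030179111972830643))
hinge (array([ 0.62056139, -0.22902275,  0.18519296]), np.float64(0.00027126614536439385))
base [ 0.6529 -0.1884  0.02  ]
base [ 0.6408 -0.2763  0.02  ]
base [ 0.5052 -0.2617  0.02  ]
base [ 0.5125 -0.1735  0.02  ]
base s [ 0.6485 -0.2726  0.02  ]
base s [ 0.6606 -0.1845  0.02  ]
base s [ 0.5247 -0.1719  0.02  ]
postfoot [0.6394 0.2374 0.016 ]
postfoot [0.668  0.1383 0.016 ]
postfoot [0.5709 0.1158 0.016 ]
postfoot [0.5488 0.2079 0.016 ]
pegtip (array([0.56895239, 0.15222163, 0.19420143]), np.float64(0.0011318976174579628))
pegroot (array([0.54475437, 0.17367866, 0.0759214 ]), np.float64(7.202191377887088e-05))
```

Top view: five silver discs on the mat at (245,179), (194,197; shaded by the post, so grey), (217,204), (191,225), (221,225). Coppers are at (218,177) and (243,228), and blue look-alikes at (238,205) and (210,256). I'll move over the mat for a closer wrist look.

Run:
```python
from h import *
print(off([0.56,0.0,0.38]))
```

```text
[-53.66834012 -43.9774391  -12.69464345]
```

```bash
python3 -m creep '[[[-5,-3,-4,0],[-10,-7,-8,0],[-15,-11,-12.7,0],[-20,-15,-12.7,-5],[-25,-19,-12.7,-10]]]'; python3 -m creep '[[[-5,-4,0,0],[-10,-8,0,0],[-14,-13,0,0],[-19,-16,0,0],[-24,-20,0,0]]]'
python3 - <<'E'
from h import *
print(off([0.56,0.0,0.38]),Ro.from_rotvec(robot.get_obs()["orientation"]).as_matrix().round(3))
E
```

```text
time: 0.78
eef_pos: [0.3372, 0.3496, 0.3787]
orientation: [0.175, 3.135, 0.002]
wrist_force: [1.2, 0.7, -0.7]
finger_gap: 0.0855
time: 1.4
eef_pos: [0.5517, 0.1242, 0.3772]
orientation: [-0.181, -3.136, -0.0]
wrist_force: [1.0, 0.7, 1.0]
finger_gap: 0.0856
[ -2.25192796 -12.24375808  -0.28684176] [[-0.993  0.115 -0.   ]
 [ 0.115  0.993  0.   ]
 [ 0.     0.    -1.   ]]
```

```bash
python3 -m creep '[[[-1,-6,0,0],[-2,-12,0,0],[-2,-12,0,0],[-2,-12,0,0]]]'
python3 - <<'E'
from h import *
o,d=snap("wrist","w1"); np.save("pics/w1.npy",d); print(o["eef_pos"],o["orientation"])
E
```

```text
time: 1.9
eef_pos: [0.5565, 0.0044, 0.3771]
orientation: [-0.182, -3.136, -0.001]
wrist_force: [0.3, -0.5, 0.1]
finger_gap: 0.0855
[0.55649684 0.00439264 0.37713534] [-1.82404743e-01 -3.13575676e+00 -8.26550660e-04]
```

View pics/w1.png

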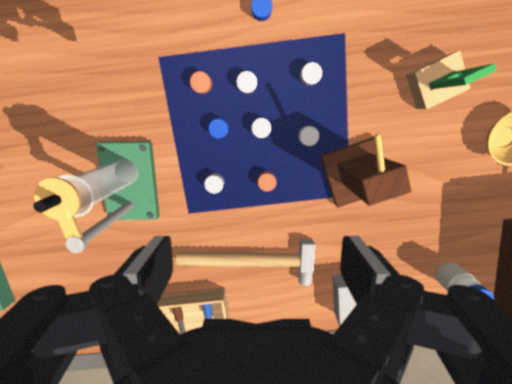

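```bash
cat >> h.py <<'E'
def silver(im,box,amin=25):
    h=cv2.cvtColor(im,cv2.COLOR_BGR2HSV); m=(h[...,1]<50)&(h[...,2]>85)
    x0,y0,x1,y1=box; k=np.zeros(m.shape,np.uint8); k[y0:y1,x0:x1]=m[y0:y1,x0:x1]
    n,l,st,ce=cv2.connectedComponentsWithStats(k)
    return [(ce[i],st[i,4]) for i in range(1,n) if st[i,4]>amin]
E
python3 - <<'E'
from h import *
w=cv2.imread("pics/w1_raw.png")
O=dict(eef_pos=np.array([0.55649684,0.00439264,0.37713534]),orientation=np.array([-1.82404743e-01,-3.13575676e+00,-8.26550660e-04]))
for c,a in silver(w,(160,35,350,212)): print("w",c.round(1),a,plane("wrist",*c,0.018,O).round(4))
s=cv2.imread("pics/scene0.png")
for c,a in silver(s,(238,200,370,300)): print("s",c.round(1),a,plane("scene",*c,0.014).round(4))
f=lambda x,y:(110+x/4-.4,145+y/4-.4); g=lambda x,y:(180+x/4-.4,180+y/4-.4)
print("hinge t/w",two("top",f(734,62),"wrist",(75,243),None,O))
for p in [(98,143),(151,141),(158,218),(105,219)]: print("base w",plane("wrist",*p,.02,O).round(4))
# mouth
cv2.imwrite("pics/w1z.png",cv2.resize(w[120:270,0:200],None,fx=4,fy=4,interpolation=2))
cv2.imwrite("pics/w1p.png",cv2.resize(w[30:220,310:510],None,fx=4,fy=4,interpolation=2)[:600*2])
E
```

```text
w [311.  73.] 417 [0.4399 0.1045 0.018 ]
w [246.4  81.6] 402 [0.4407 0.0018 0.018 ]
w [261.  127.3] 357 [0.5139 0.0171 0.018 ]
w [308.8 135.5] 344 [0.5362 0.0947 0.018 ]
w [213.7 183.2] 332 [ 0.599  -0.0754  0.018 ]
s [304.2 223.2] 137 [0.4437 0.0029 0.014 ]
s [341.  231.3] 138 [0.443  0.1058 0.014 ]
s [304.4 246.1] 142 [0.5168 0.0178 0.014 ]
s [331.6 259.6] 132 [0.5384 0.0954 0.014 ]
s [263.4 264.9] 151 [ 0.6022 -0.0745  0.014 ]
hinge t/w (array([ 0.62098531, -0.23027383,  0.17510619]), np.float64(0.0044561729048956545))
base w [ 0.5078 -0.2563  0.02  ]
base w [ 0.5148 -0.1677  0.02  ]
base w [ 0.6507 -0.1846  0.02  ]
base w [ 0.6416 -0.2796  0.02  ]
```

View pics/w1z.png

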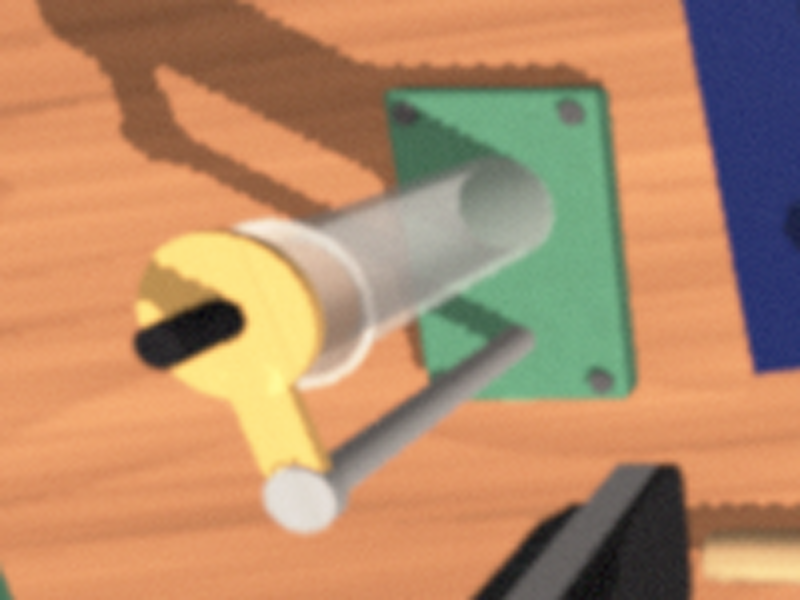

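Run:
```python
from h import *
O=dict(eef_pos=np.array([0.55649684,0.00439264,0.37713534]),orientation=np.array([-1.82404743e-01,-3.13575676e+00,-8.26550660e-04]))
print("knob",plane("wrist",38.4,205.9,.204,O), "top",plane("top",110+744/4-.4,145+137/4-.4,.204))
print("floor",plane("wrist",125.8,170.6,.02,O))
print("hinge",plane("wrist",75,244,.182,O))
print(off([0.60,-0.225,0.34]))
```

```text
knob [ 0.55927103 -0.23557787  0.204     ] top [ 0.55884389 -0.23420749  0.204     ]
floor [ 0.55910542 -0.22136871  0.02      ]
hinge [ 0.61716719 -0.2255311   0.182     ]
[ -6.95798746 -22.36433299   3.71706344]
```

```bash
python3 - <<'E'
from h import *
print(off([0.559,-0.235,0.205]))
E
python3 -m creep '[[[-0.8,-5,2,0],[-1.6,-10,4,0],[-2.4,-15,6,0],[-3,-20,8,0],[-3,-23.7,11,0]]]' 5 20
```

```text
[ -3.00315546 -23.83345551  17.21747021]
time: 2.58
eef_pos: [0.5602, -0.2349, 0.2676]
orientation: [0.178, 3.135, -0.001]
wrist_force: [1.0, 0.4, -0.4]
finger_gap: 0.0503
```

```bash
python3 -m creep '[[[0,0,0,0],[0,0,0,0]]]'
python3 - <<'E'
from h import *
print(off([0.559,-0.235,0.205])); o,d=snap("wrist","w2")
E
```

```text
time: 2.82
eef_pos: [0.5598, -0.2329, 0.2678]
orientation: [0.178, 3.136, 0.001]
wrist_force: [-0.0, -1.5, 0.1]
finger_gap: 0.05
[ 0.05564207 -0.21987207  6.27956858]
```

View pics/w2.png

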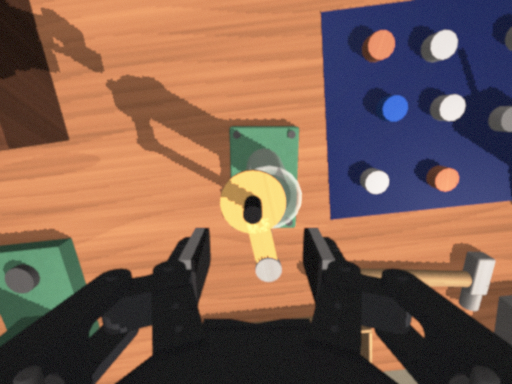

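The knob at (253,207) lies centred between the fingers. Lowering and gripping it.

```bash
python3 -m creep '[[[0,-0.2,3,0],[0,-0.2,6.2,0],[0,-0.2,6.2,0]]]'; python3 -m creep '[[[0,0,0,0],[0,0,0,0],[0,0,0,0],[0,0,0,0]]]' 0.5 20
```

```text
time: 3.25
eef_pos: [0.5583, -0.2343, 0.2037]
orientation: [-0.177, -3.133, -0.003]
wrist_force: [0.7, 0.2, 1.4]
finger_gap: 0.0501
time: 3.75
eef_pos: [0.5601, -0.2369, 0.2079]
orientation: [0.181, 3.133, -0.002]
wrist_force: [0.7, 1.6, 6.8]
finger_gap: 0.0129
```

Run:
```python
from h import *
Rt=Ro.from_rotvec(robot.get_obs()["orientation"]).as_matrix()
H=np.array([0.6195,-0.229]);k=np.array([0.5599,-0.2358]);
for a in [194,202,210,218,226,234,242,250,258,264]:
    p=H+.06*np.array([np.cos(np.radians(a)),np.sin(np.radians(a))])
    print(a,(Rt.T@np.r_[p-k,0]*100).round(2))
```

```text
194 [-0.23 -0.75  0.  ]
202 [-0.57 -1.51  0.  ]
210 [-1.03 -2.22  0.01]
218 [-1.57 -2.85  0.01]
226 [-2.2  -3.41  0.01]
234 [-2.9  -3.87  0.01]
242 [-3.65 -4.23  0.02]
250 [-4.45 -4.48  0.02]
258 [-5.28 -4.61  0.02]
264 [-5.91 -4.64  0.03]
```

```bash
python3 -m creep '[[[0,0,-0.3,0],[-0.2,-0.75,-0.3,0],[-0.57,-1.5,-0.3,0],[-1,-2.2,-0.3,0],[-1.6,-2.85,-0.3,0]]]';python3 -m creep '[[[-0.6,-0.55,0,0],[-1.3,-1,0,0],[-2.1,-1.35,0,0],[-2.85,-1.6,0,0],[-3.7,-1.75,0,0]]]';python3 -m creep '[[[-0.5,0,0,0],[-0.5,0,0,0]]]'
```

```text
time: 4.38
eef_pos: [0.5712, -0.2671, 0.2081]
orientation: [-0.181, -3.135, -0.001]
wrist_force: [-0.3, 3.0, -2.2]
finger_gap: 0.0131
time: 5.0
eef_pos: [0.6068, -0.2882, 0.2082]
orientation: [-0.181, -3.136, -0.001]
wrist_force: [-0.5, 6.8, -2.0]
finger_gap: 0.0129
time: 5.25
eef_pos: [0.6117, -0.2891, 0.2083]
orientation: [0.181, 3.136, -0.001]
wrist_force: [-0.5, 1.5, -3.6]
finger_gap: 0.0128
```

Cover followed. Release, lift, and move back to view the mouth.

```bash
python3 -m creep '[[[0,0,0,0],[0,0,0,0],[0,0,-4,0],[0,0,-9,0],[1,3,-13,0]]]' 5;python3 -m creep '[[[-1,4,0,0],[-1,6,0,0],[-1,6,0,0],[-1,6,0,0]]]'
python3 - <<'E'
from h import *
o,d=snap("wrist","w3",(150,60,400,260),3); print(o["eef_pos"],o["orientation"])
E
```

```text
time: 5.88
eef_pos: [0.6047, -0.2597, 0.341]
orientation: [0.185, 3.134, -0.003]
wrist_force: [0.3, 0.2, -0.1]
finger_gap: 0.0499
time: 6.38
eef_pos: [0.6211, -0.2004, 0.3376]
orientation: [-0.182, -3.135, 0.001]
wrist_force: [-0.5, -0.5, 0.1]
finger_gap: 0.05
[ 0.62110934 -0.2003677   0.33764742] [-1.81629442e-01 -3.13513960e+00  5.12812812e-04]
```

View pics/w3.png

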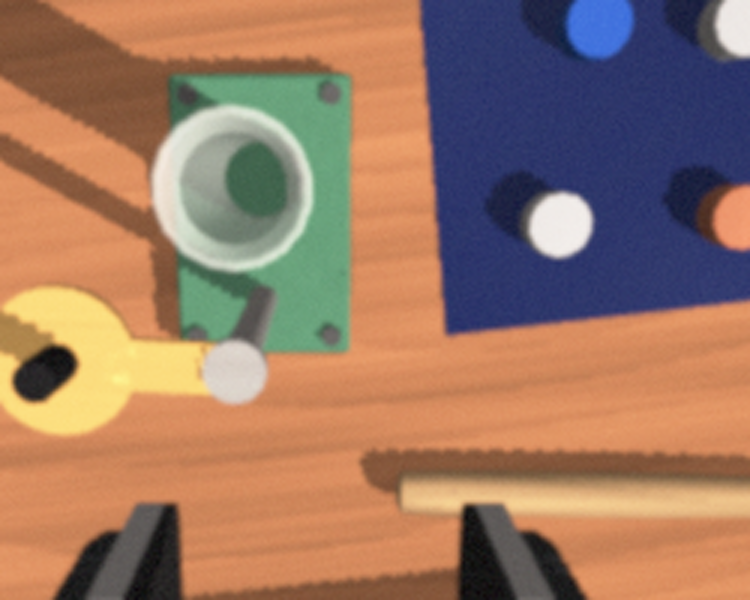

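Run:
```python
from h import *
O=dict(eef_pos=np.array([ 0.62110934,-0.2003677,0.33764742]),orientation=np.array([-1.81629442e-01,-3.13513960e+00,5.12812812e-04]))
print("mouth",plane("wrist",227.2,122.2,.168,O)); print("floor",plane("wrist",235,119.7,.02,O))
w=cv2.imread("pics/w3_raw.png")
for c,a in silver(w,(300,60,512,180)): print(c,a,plane("wrist",*c,.018,O))
p,d=robot.camera("top"); cv2.imwrite("pics/t2.png",cv2.resize(p[145:225,250:330],None,fx=7,fy=7,interpolation=2))
```

```text
mouth [ 0.55955243 -0.2230649   0.168     ]
floor [ 0.5604809  -0.22604915  0.02      ]
[398.44158879  68.5771028 ] 428 [0.51673305 0.01719818 0.018     ]
[452.69892473  76.11612903] 465 [0.53596357 0.09555246 0.018     ]
[335.91586538 134.31009615] 416 [ 0.59965947 -0.07593356  0.018     ]
```

View pics/t2.png

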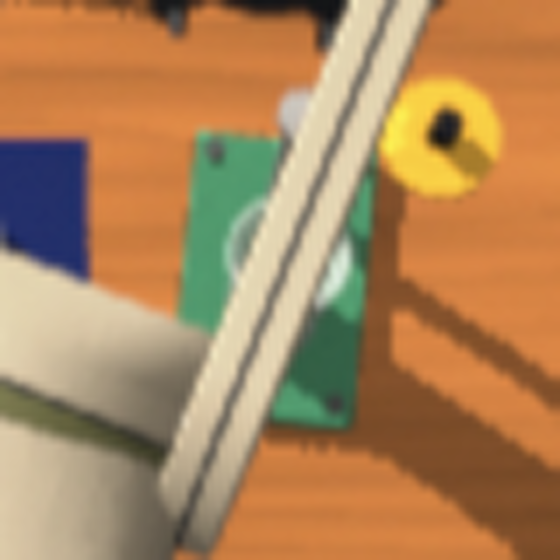

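```bash
cat > tips.py <<'E'
from h import *
def tips():
    o=robot.get_obs(); p,d=robot.camera("wrist"); i=robot.camera_info("wrist")
    v,u=np.mgrid[:384,:512]; k=np.linalg.inv(i["mtx"])
    r=np.stack([u,v,np.ones_like(u)],-1)@k.T*d[...,None]
    T=i["tool_from_camera"]; X=r@T[:3,:3].T+T[:3,3]
    m=(d>0.02)&(X[...,2]<0.06)&(X[...,2]>0)&(abs(X[...,0])<.03)
    print("gap",o["finger_gap"])
    for s in (-1,1):
        q=X[m&(X[...,1]*s>0)]
        if len(q): print(s,len(q),np.percentile(q[:,2],[50,90,98,100]).round(4),"y",np.percentile(q[:,1],[1,99]).round(4),"x",np.percentile(q[:,0],[1,99]).round(4))
if __name__=="__main__": tips()
E
python3 tips.py; python3 -m creep '[[[0,0,0,0],[0,0,0,0]]]' 3.2; python3 tips.py
```

```text
gap 0.049886893510558306
-1 580 [0.0075 0.0152 0.0181 0.0199] y [-0.0389 -0.0255] x [-0.0103  0.0117]
1 580 [0.0075 0.0153 0.0182 0.0202] y [0.0241 0.0374] x [-0.0102  0.0117]
time: 6.78
eef_pos: [0.6215, -0.2, 0.3383]
orientation: [-0.182, -3.136, 0.0]
wrist_force: [0.1, 0.6, 0.3]
finger_gap: 0.0322
gap 0.03223644276606153
-1 564 [0.0083 0.0173 0.0206 0.0228] y [-0.0302 -0.0166] x [-0.0101  0.0117]
1 561 [0.0084 0.0171 0.0208 0.0221] y [0.0152 0.0286] x [-0.01    0.0117]
```

Run:
```python
from h import *
print(off([0.5997,-0.0757,0.034]))
```

```text
[ 3.59791522 12.07861931 30.43526292]
```

```bash
python3 -m creep '[[[1.5,4,3,0],[3,8,8,0],[3.6,12.1,14,0],[3.6,12.1,20,0],[3.6,12.1,23,0]]]' 5 40; python3 -m creep '[[[0,0,0,0],[0,0,0,0]]]'
python3 - <<'E'
from h import *
print(off([0.5997,-0.0757,0.034])); o,d=snap("wrist","w4")
E
```

```text
time: 7.45
eef_pos: [0.598, -0.0738, 0.105]
orientation: [-0.178, -3.133, -0.001]
wrist_force: [-0.5, -0.4, -0.4]
finger_gap: 0.0497
time: 7.7
eef_pos: [0.601, -0.0756, 0.1106]
orientation: [0.181, 3.134, -0.001]
wrist_force: [-0.1, -0.1, 0.9]
finger_gap: 0.05
[ 0.14999084 -0.01975242  7.65881919]
```

View pics/w4.png

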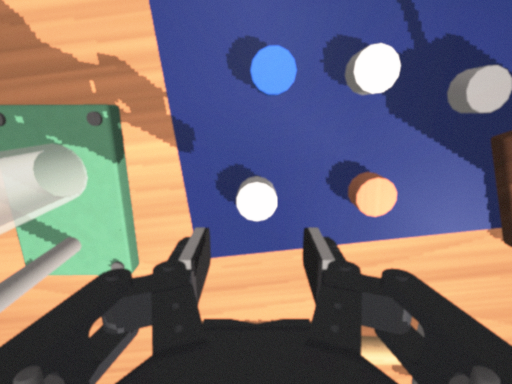

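White slug at (257,200) is centred between the fingers. Descend, grip, lift.

```bash
python3 -m creep '[[[0.1,0,4,0],[0.1,0,7.5,0],[0.1,0,7.5,0],[0.1,0,7.5,0]]]' 5 40; python3 -m creep '[[[0,0,0,0],[0,0,0,0],[0,0,0,0],[0,0,0,0]]]' 2.5 40;python3 -m creep '[[[0,0,-6,0],[0,0,-12,0],[0,0,-18,0],[0,0,-22,0],[0,0,-22,0]]]'; python3 -m creep '[[[0,0,0,0]]]';python3 - <<'E'
from h import *
print(off([0.5598,-0.2225,0.25])); o,d=snap("wrist","w5");snap("scene","s5",(180,100,380,300),3)
E
```

```text
time: 8.25
eef_pos: [0.6007, -0.0756, 0.0364]
orientation: [0.181, 3.132, -0.001]
wrist_force: [0.5, -0.5, 1.3]
finger_gap: 0.0498
time: 8.75
eef_pos: [0.6009, -0.0756, 0.0366]
orientation: [0.181, 3.132, -0.001]
wrist_force: [-1.5, -0.0, 8.0]
finger_gap: 0.0296
time: 9.38
eef_pos: [0.6013, -0.0755, 0.2601]
orientation: [0.18, 3.126, -0.002]
wrist_force: [0.5, 0.4, -1.0]
finger_gap: 0.0293
time: 9.5
eef_pos: [0.5985, -0.075, 0.2532]
orientation: [-0.181, -3.136, -0.0]
wrist_force: [-0.1, 0.1, -2.1]
finger_gap: 0.0298
[  2.14736716 -15.09645539   0.3182085 ]
```

View pics/s5.png

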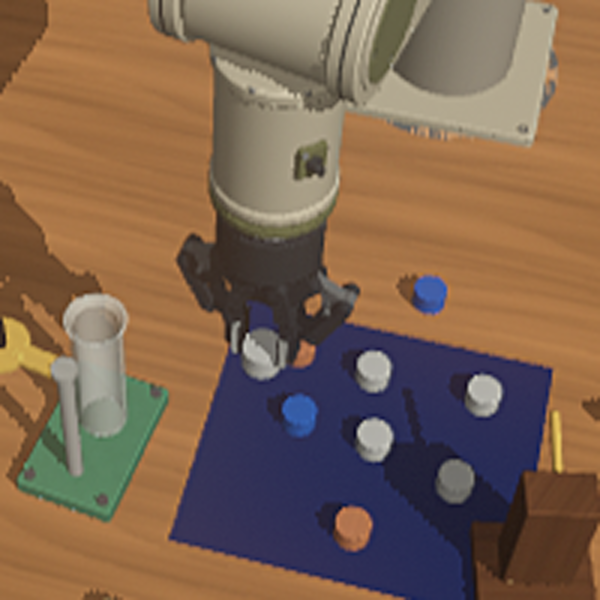

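View pics/w5.png

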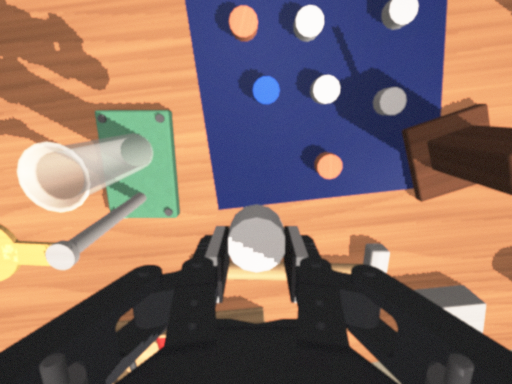

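```bash
python3 -m creep '[[[0.6,-4,0,0],[1.2,-8,0,0],[1.8,-12,0,0],[2.1,-15.1,0,0],[2.1,-15.1,0,0]]]';python3 -m creep '[[[0,0,0,0],[0,0,0,0]]]'
python3 - <<'E'
from h import *
for i in range(3): print(off([0.5598,-0.2225,0.192])); o,d=snap("wrist","w6")
snap("scene","s6",(150,150,300,290),5)
E
```

```text
time: 10.22
eef_pos: [0.559, -0.2244, 0.2512]
orientation: [-0.186, -3.133, -0.001]
wrist_force: [0.4, 0.8, -1.5]
finger_gap: 0.0297
time: 10.48
eef_pos: [0.5606, -0.2215, 0.2528]
orientation: [-0.179, -3.136, -0.001]
wrist_force: [-0.2, -0.7, -1.5]
finger_gap: 0.0292
[ 0.06392956 -0.11272444  6.07781733]
[ 0.07507102 -0.10841878  6.10047005]
[ 0.08219971 -0.0982194   6.11869895]
```

View pics/s6.png

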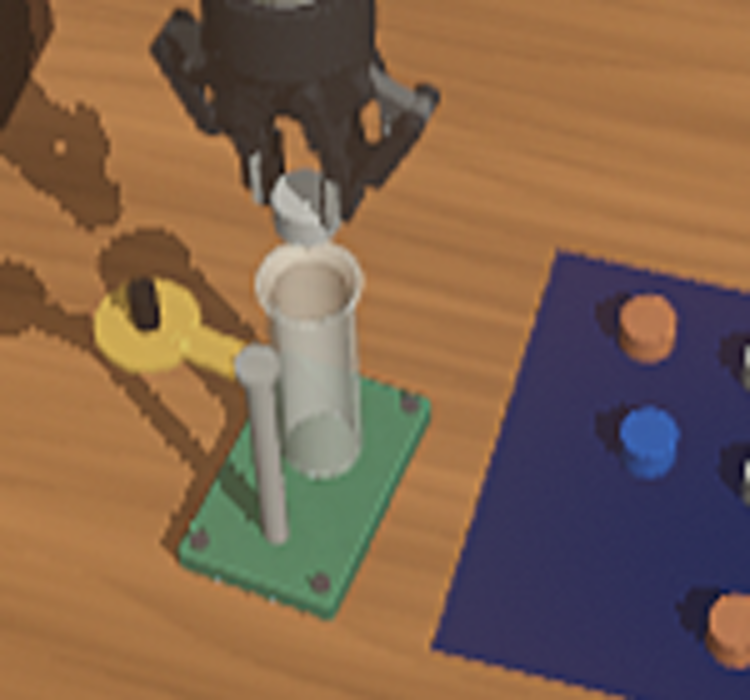

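View pics/w6.png

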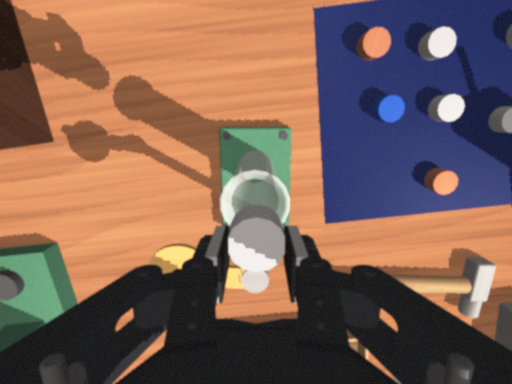

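```bash
python3 -m creep '[[[0,-0.1,3,0],[0,-0.1,5,0],[0,-0.1,6,0],[0,-0.1,6,0]]]';  python3 - <<'E'
from h import *
snap("scene","s7",(150,150,300,290),5)
E
python3 -m creep '[[[0,0,0,0],[0,0,0,0],[0,0,0,0],[0,0,-2,0],[0,0,-6,0]]]' 5;python3 - <<'E'
from h import *
snap("scene","s8",(150,150,300,290),5)
snap("wrist","w8")
E
```

```text
time: 11.18
eef_pos: [0.56, -0.2233, 0.1925]
orientation: [-0.181, -3.135, -0.001]
wrist_force: [-0.1, -0.0, -1.1]
finger_gap: 0.0294
time: 11.85
eef_pos: [0.5594, -0.2232, 0.2533]
orientation: [-0.181, -3.133, -0.002]
wrist_force: [0.1, -1.0, 0.5]
finger_gap: 0.0502
```

View pics/s8.png

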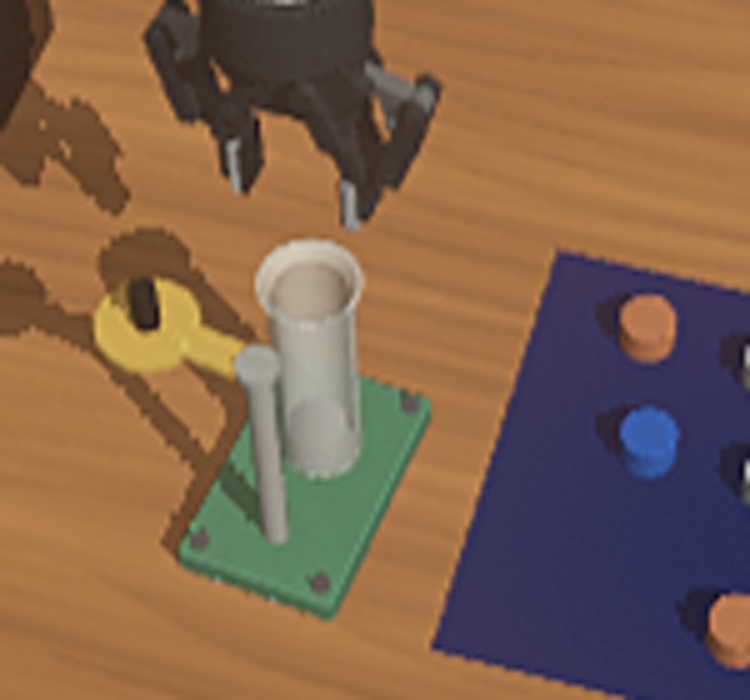

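View pics/w8.png

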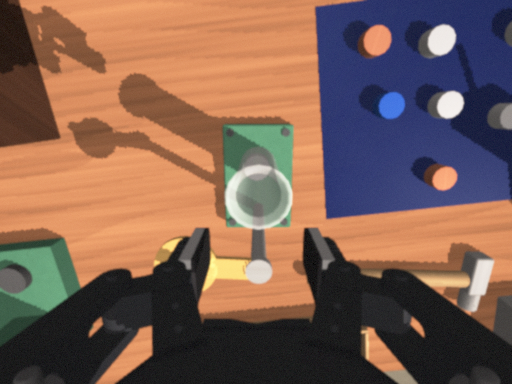

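The slug dropped to the tube's floor: its pale column shows at the tube base, (325,435) in the crop. Re-measuring the rest.

```bash
cat > meas.py <<'E'
from h import *
import sys
def go(tx=None):
    os=robot.get_obs(); p,d=robot.camera("wrist"); cv2.imwrite("pics/last.png",p)
    h=cv2.cvtColor(p,cv2.COLOR_BGR2HSV)
    for c,a in silver(p,(0,0,512,225),120):
        P=plane("wrist",*c,.019,os)
        if P[0]<.66 and P[1]>-.12 and P[0]>.3 and P[1]<.3: print(c.round(0),a,P.round(4),"off z.034:",off([P[0],P[1],.034],os).round(2))
if __name__=="__main__": go()
E
python3 meas.py
```

```text
[441.  39.] 832 [0.4409 0.0013 0.019 ] off z.034: [14.93 21.15 22.48]
[449. 103.] 731 [0.5135 0.0162 0.019 ] off z.034: [ 7.89 23.45 22.54]
[505. 114.] 325 [0.5342 0.0846 0.019 ] off z.034: [ 6.62 30.49 22.53]
```

```bash
python3 -m creep '[[[1.6,5,0,0],[3.3,10,3,0],[5,15,7,0],[6.6,20,11,0],[7.8,23.5,14,0]]]' 5 40;python3 -m creep '[[[0,0,0,0],[0,0,0,0]]]';python3 meas.py
```

```text
time: 12.62
eef_pos: [0.5091, 0.0205, 0.1123]
orientation: [-0.18, -3.136, -0.0]
wrist_force: [0.1, -0.1, 1.0]
finger_gap: 0.0498
time: 12.88
eef_pos: [0.5105, 0.0185, 0.1141]
orientation: [0.18, 3.136, -0.001]
wrist_force: [0.8, -0.6, 0.3]
finger_gap: 0.0498
[363.  95.] 1972 [0.4398 0.1031 0.019 ] off z.034: [7.99 7.6  8.  ]
[224. 113.] 1660 [0.4407 0.0016 0.019 ] off z.034: [ 6.75 -2.47  8.01]
[256. 203.] 1446 [0.5125 0.017  0.019 ] off z.034: [-0.21 -0.12  8.01]
[351. 212.] 1047 [0.5287 0.0922 0.019 ] off z.034: [-0.97  7.53  8.01]
```

```bash
python3 -m creep '[[[-0.3,-0.1,4,0],[-0.3,-0.1,7.9,0],[-0.3,-0.1,7.9,0],[-0.3,-0.1,7.9,0]]]' 5 40; python3 -m creep '[[[0,0,0,0],[0,0,0,0],[0,0,0,0],[0,0,0,0]]]' 2.5 40;python3 -m creep '[[[0,0,-6,0],[0,0,-12,0],[0,0,-18,0],[0,0,-22,0],[0,0,-22,0]]]'; python3 -m creep '[[[0,0,0,0],[0,0,0,0]]]';python3 - <<'E'
from h import *
print(off([0.5597,-0.2233,0.255])); o,d=snap("wrist","w9")
E
```

```text
time: 13.42
eef_pos: [0.5144, 0.0166, 0.0365]
orientation: [0.183, 3.134, -0.0]
wrist_force: [-0.4, 0.1, 0.9]
finger_gap: 0.05
time: 13.92
eef_pos: [0.5149, 0.0171, 0.0371]
orientation: [0.181, 3.132, -0.001]
wrist_force: [-1.7, -1.6, 7.0]
finger_gap: 0.0297
time: 14.55
eef_pos: [0.5153, 0.0173, 0.2605]
orientation: [0.18, 3.126, -0.0]
wrist_force: [-0.6, -0.7, -0.7]
finger_gap: 0.0295
time: 14.8
eef_pos: [0.5118, 0.0175, 0.2526]
orientation: [-0.181, -3.133, -0.0]
wrist_force: [0.8, 0.2, -1.9]
finger_gap: 0.0297
[ -7.52236532 -23.370861    -0.26192722]
```

View pics/w9.png

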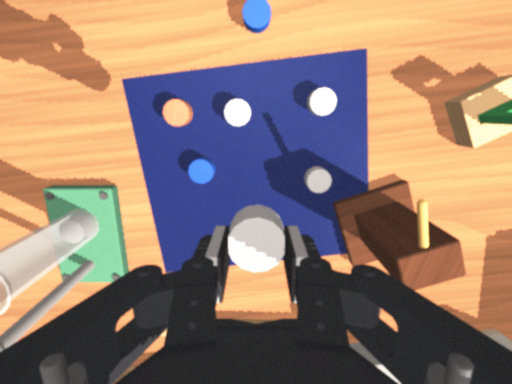

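```bash
python3 -m creep '[[[-1.6,-5,0,0],[-3.2,-10,0,0],[-4.8,-15,0,0],[-6.4,-20,0,0],[-7.5,-23.4,0,0]]]';python3 -m creep '[[[0,0,0,0],[0,0,0,0],[0,0,0,0]]]';python3 - <<'E'
from h import *
print(off([0.5597,-0.2233,0.1925])); o,d=snap("wrist","w10")
E
```

```text
time: 15.48
eef_pos: [0.5599, -0.2257, 0.2527]
orientation: [-0.183, -3.134, -0.001]
wrist_force: [0.6, 0.1, -1.2]
finger_gap: 0.0293
time: 15.85
eef_pos: [0.5603, -0.2224, 0.254]
orientation: [-0.179, -3.136, -0.001]
wrist_force: [-0.5, 0.7, -0.3]
finger_gap: 0.0294
[ 0.04449847 -0.09668203  6.15144773]
```

View pics/w10.png

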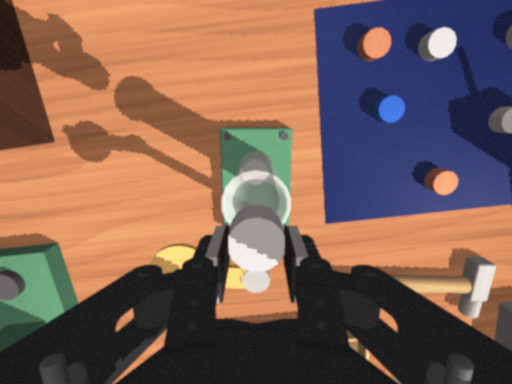

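```bash
python3 -m creep '[[[0,-0.1,3,0],[0,-0.1,5,0],[0,-0.1,6,0],[0,-0.1,6,0]]]'
python3 -m creep '[[[0,0,0,0],[0,0,0,0],[0,0,0,0],[0,0,-2,0],[0,0,-6,0]]]' 5;python3 - <<'E'
from h import *
snap("scene","s11",(150,150,300,290),5)
E
python3 meas.py
```

```text
time: 16.4
eef_pos: [0.5598, -0.2242, 0.1935]
orientation: [-0.18, -3.135, -0.001]
wrist_force: [-0.5, -0.8, -0.3]
finger_gap: 0.0297
time: 17.02
eef_pos: [0.5594, -0.2242, 0.2543]
orientation: [-0.181, -3.133, -0.002]
wrist_force: [0.3, -0.7, 0.4]
finger_gap: 0.0501
[440.  40.] 819 [0.4409 0.0012 0.019 ] off z.034: [14.81 21.19 22.73]
[504. 115.] 357 [0.5344 0.0856 0.019 ] off z.034: [ 6.49 30.65 22.76]
```

View pics/s11.png

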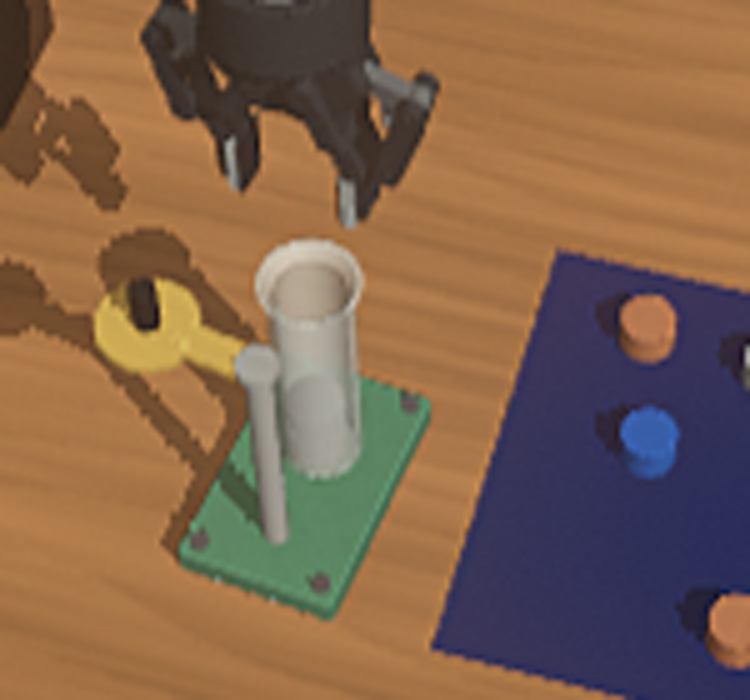

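Two stacked, column top now at (320,390) in the crop. Next: the silver at (0.441, 0.002).

```bash
python3 -m creep '[[[3,4.2,0,0],[6,8.4,3,0],[9,12.6,7,0],[12,17,11,0],[14.7,21.2,14,0]]]' 5 40;python3 -m creep '[[[0,0,0,0],[0,0,0,0],[0,0,0,0]]]';python3 meas.py
```

```text
time: 17.75
eef_pos: [0.4392, 0.0019, 0.1158]
orientation: [0.182, 3.135, 0.0]
wrist_force: [0.5, 0.9, -0.3]
finger_gap: 0.0501
time: 18.12
eef_pos: [0.4415, -0.0001, 0.1177]
orientation: [0.182, 3.133, -0.001]
wrist_force: [0.8, -0.9, 0.1]
finger_gap: 0.0506
[385. 181.] 1658 [0.4382 0.1023 0.019 ] off z.034: [ 1.54 10.14  8.36]
[259. 196.] 1405 [0.4394 0.0018 0.019 ] off z.034: [0.26 0.17 8.37]
```

```bash
python3 -m creep '[[[0.1,0.2,4,0],[0.1,0.2,8.2,0],[0.1,0.2,8.2,0],[0.1,0.2,8.2,0]]]' 5 40; python3 -m creep '[[[0,0,0,0],[0,0,0,0],[0,0,0,0],[0,0,0,0]]]' 2.5 40;python3 -m creep '[[[0,0,-6,0],[0,0,-12,0],[0,0,-18,0],[0,0,-22,0],[0,0,-22,0]]]'; python3 -m creep '[[[0,0,0,0],[0,0,0,0]]]';python3 - <<'E'
from h import *
print(off([0.5597,-0.2233,0.255])); o,d=snap("wrist","w12")
E
```

```text
time: 18.68
eef_pos: [0.4402, 0.0024, 0.0354]
orientation: [0.182, 3.135, -0.0]
wrist_force: [0.5, -0.1, 0.2]
finger_gap: 0.0502
time: 19.18
eef_pos: [0.4409, 0.0026, 0.0363]
orientation: [0.181, 3.132, -0.001]
wrist_force: [-1.5, -1.2, 7.3]
finger_gap: 0.0296
time: 19.8
eef_pos: [0.4413, 0.0027, 0.2595]
orientation: [0.18, 3.127, -0.001]
wrist_force: [1.2, 0.1, -2.0]
finger_gap: 0.0299
time: 20.05
eef_pos: [0.438, 0.0031, 0.2522]
orientation: [-0.181, -3.134, -0.0]
wrist_force: [-0.3, -0.6, -1.2]
finger_gap: 0.0297
[-14.69504535 -21.08704761  -0.32394765]
```

View pics/w12.png

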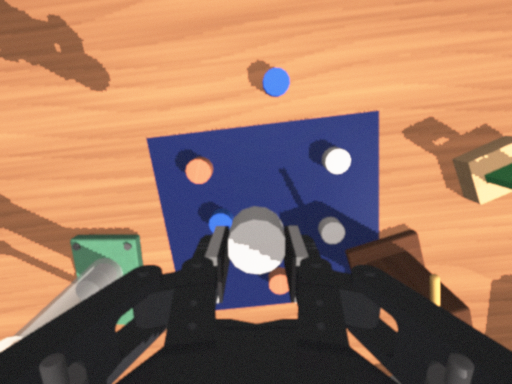

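```bash
python3 -m creep '[[[-3,-4.3,0,0],[-6,-8.6,0,0],[-9,-13,0,0],[-12,-17.2,0,0],[-14.6,-21.1,0,0]]]';python3 -m creep '[[[0,0,0,0],[0,0,0,0],[0,0,0,0],[0,0,0,0]]]';python3 - <<'E'
from h import *
print(off([0.5597,-0.2233,0.1925])); o,d=snap("wrist","w13",(190,110,330,290),4)
E
```

```text
time: 20.72
eef_pos: [0.5597, -0.2249, 0.252]
orientation: [-0.181, -3.134, -0.002]
wrist_force: [-0.6, 0.4, -0.2]
finger_gap: 0.0296
time: 21.22
eef_pos: [0.5596, -0.2225, 0.2541]
orientation: [0.179, 3.136, -0.0]
wrist_force: [-0.9, -0.6, -1.7]
finger_gap: 0.0292
[-0.01942855 -0.07834644  6.16383988]
```

View pics/w13.png

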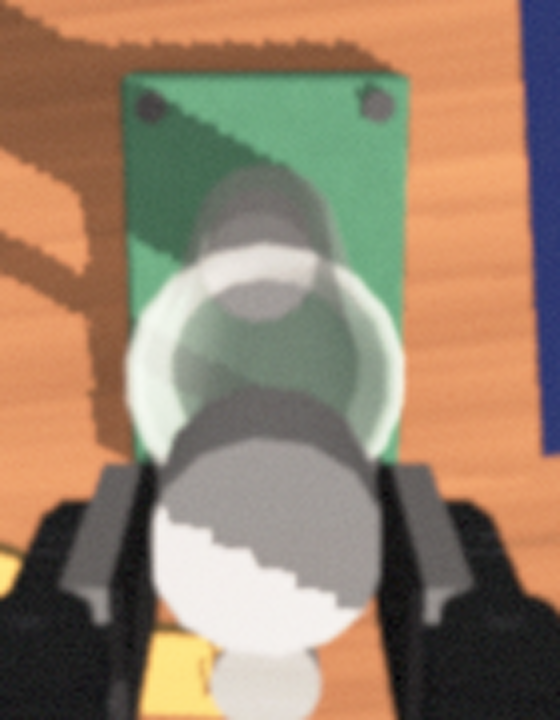

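Well aligned; lower and release.

```bash
python3 -m creep '[[[0,-0.1,3,0],[0,-0.1,5,0],[0,-0.1,6,0],[0,-0.1,6,0]]]'
python3 -m creep '[[[0,0,0,0],[0,0,0,0],[0,0,0,0],[0,0,-2,0],[0,0,-6,0]]]' 5;python3 - <<'E'
from h import *
snap("scene","s14",(150,150,300,290),5)
E
python3 meas.py
python3 - <<'E'
from h import *
print(off([.4405,.1045,.11]))
E
```

```text
time: 21.78
eef_pos: [0.5591, -0.2241, 0.1929]
orientation: [-0.181, -3.135, -0.001]
wrist_force: [0.3, 0.5, -0.0]
finger_gap: 0.0296
time: 22.4
eef_pos: [0.5586, -0.224, 0.2537]
orientation: [-0.181, -3.133, -0.002]
wrist_force: [-0.2, 0.4, 0.3]
finger_gap: 0.0503
[504. 115.] 352 [0.5342 0.0853 0.019 ] off z.034: [ 6.42 30.6  22.7 ]
[16.00690786 31.44984978 14.87762395]
```

View pics/s14.png

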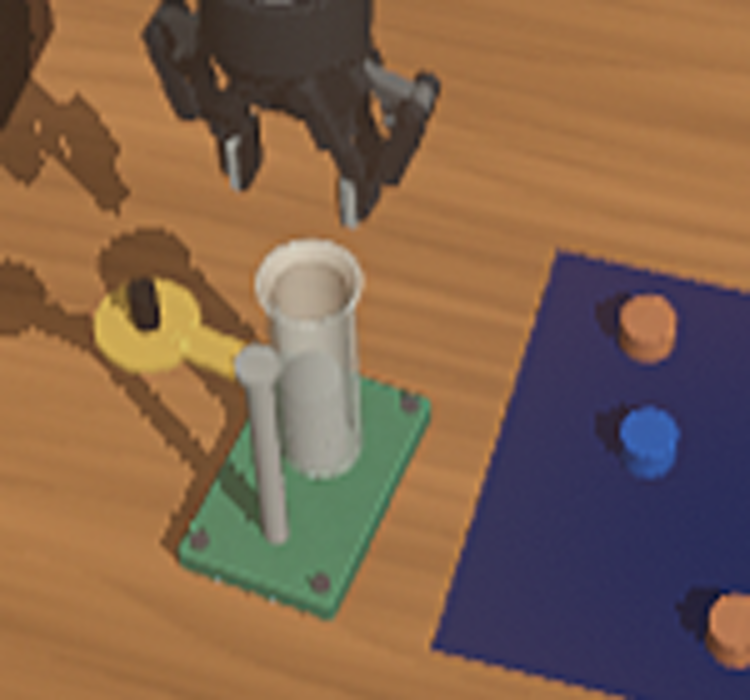

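Three in. Next the one at (0.440, 0.104).

```bash
python3 -m creep '[[[3,6,0,0],[6,11.5,2,0],[9,17.2,5,0],[11.5,22.5,8,0],[14,28,11,0]]]' 5 40;python3 -m creep '[[[1,2,2,0],[2,3.5,3,0],[2,3.5,3,0],[2,3.5,3,0],[2,3.5,3,0]]]';python3 meas.py
```

```text
time: 23.12
eef_pos: [0.4593, 0.0506, 0.1553]
orientation: [0.181, 3.134, 0.0]
wrist_force: [1.4, 0.2, -0.9]
finger_gap: 0.0499
time: 23.75
eef_pos: [0.4447, 0.0854, 0.1257]
orientation: [0.183, 3.134, 0.0]
wrist_force: [-0.6, 0.6, -0.3]
finger_gap: 0.0501
[279. 187.] 1325 [0.4388 0.1044 0.019 ] off z.034: [0.82 1.82 9.17]
```

```bash
python3 -m creep '[[[0.65,1.9,1,0],[0.65,1.9,1.5,0],[0.65,1.9,1.5,0],[0.65,1.9,1.5,0]]]';python3 meas.py
```

```text
time: 24.3
eef_pos: [0.4397, 0.1053, 0.1099]
orientation: [0.182, 3.136, -0.0]
wrist_force: [-0.2, -0.9, 0.3]
finger_gap: 0.0499
[256. 201.] 1495 [0.4385 0.1048 0.019 ] off z.034: [ 0.11 -0.06  7.59]
```

```bash
python3 -m creep '[[[0,0,4,0],[0,0,7.4,0],[0,0,7.4,0],[0,0,7.4,0]]]' 5 40; python3 -m creep '[[[0,0,0,0],[0,0,0,0],[0,0,0,0],[0,0,0,0]]]' 2.5 40;python3 -m creep '[[[0,0,-6,0],[0,0,-12,0],[0,0,-18,0],[0,0,-22,0],[0,0,-22,0]]]'; python3 -m creep '[[[0,0,0,0],[0,0,0,0]]]';python3 - <<'E'
from h import *
print(off([0.5597,-0.2233,0.255])); o,d=snap("wrist","w15")
E
```

```text
time: 24.85
eef_pos: [0.4402, 0.1057, 0.0369]
orientation: [0.181, 3.135, 0.0]
wrist_force: [-0.6, -0.3, 0.6]
finger_gap: 0.0498
time: 25.35
eef_pos: [0.441, 0.106, 0.0378]
orientation: [0.181, 3.133, 0.001]
wrist_force: [-2.0, -1.2, 7.3]
finger_gap: 0.0297
time: 25.98
eef_pos: [0.4417, 0.1061, 0.2612]
orientation: [0.18, 3.127, 0.003]
wrist_force: [-0.2, -1.0, -2.3]
finger_gap: 0.0294
time: 26.22
eef_pos: [0.4384, 0.1057, 0.2539]
orientation: [-0.181, -3.134, 0.001]
wrist_force: [0.0, -0.3, -1.7]
finger_gap: 0.0294
[-15.83276597 -31.28273439  -0.13208555]
```

View pics/w15.png

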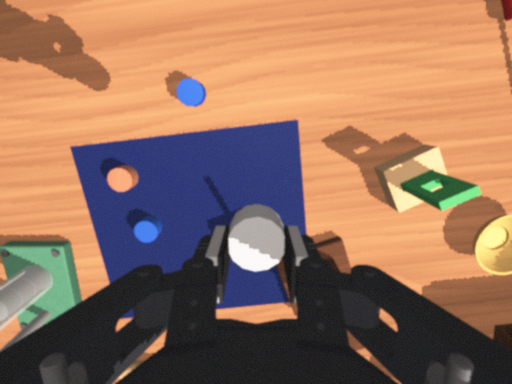

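```bash
python3 -m creep '[[[-2.7,-5.3,0,0],[-5.4,-10.6,0,0],[-8,-16,0,0],[-10.7,-21.2,0,0],[-13.3,-26.5,0,0]]]';python3 -m creep '[[[-1.5,-2.8,0,0],[-2.5,-4.7,0,0],[-2.5,-4.7,0,0],[-2.5,-4.7,0,0],[-2.5,-4.7,0,0]]]';python3 - <<'E'
from h import *
print(off([0.5597,-0.2233,0.1925])); o,d=snap("wrist","w16",(190,110,330,290),3)
E
```

```text
time: 26.9
eef_pos: [0.5409, -0.1745, 0.2542]
orientation: [-0.181, -3.135, -0.001]
wrist_force: [0.5, 0.6, -1.4]
finger_gap: 0.0292
time: 27.52
eef_pos: [0.5602, -0.2213, 0.2554]
orientation: [-0.179, -3.136, -0.001]
wrist_force: [0.1, -0.8, -1.4]
finger_gap: 0.0293
[ 0.02293934 -0.20579455  6.28980977]
```

View pics/w16.png

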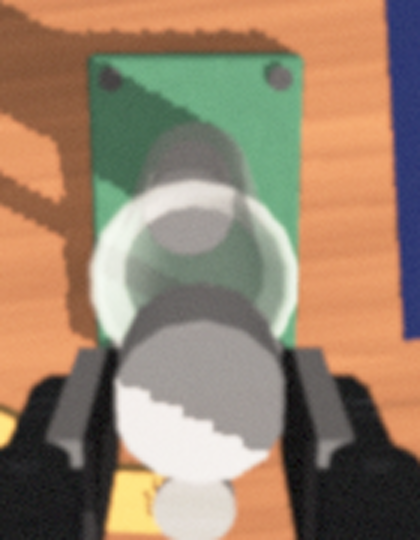

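```bash
python3 -m creep '[[[0,-0.2,3,0],[0,-0.2,5,0],[0,-0.2,6.1,0],[0,-0.2,6.1,0]]]'
python3 -m creep '[[[0,0,0,0],[0,0,0,0],[0,0,0,0],[0,0,-2,0],[0,0,-6,0]]]' 5;python3 - <<'E'
from h import *
snap("scene","s17",(150,150,300,290),5)
E
python3 meas.py
python3 - <<'E'
from h import *
print(off([.5369,.0955,.13]))
E
```

```text
time: 28.08
eef_pos: [0.5596, -0.2238, 0.1936]
orientation: [-0.181, -3.135, -0.001]
wrist_force: [0.0, 0.1, 0.1]
finger_gap: 0.0293
time: 28.7
eef_pos: [0.5593, -0.2239, 0.2546]
orientation: [-0.181, -3.133, -0.002]
wrist_force: [0.4, -0.7, 0.4]
finger_gap: 0.05
[504. 115.] 372 [0.5344 0.0859 0.019 ] off z.034: [ 6.47 30.65 22.78]
[ 6.37359569 31.6397036  13.0516165 ]
```

View pics/s17.png

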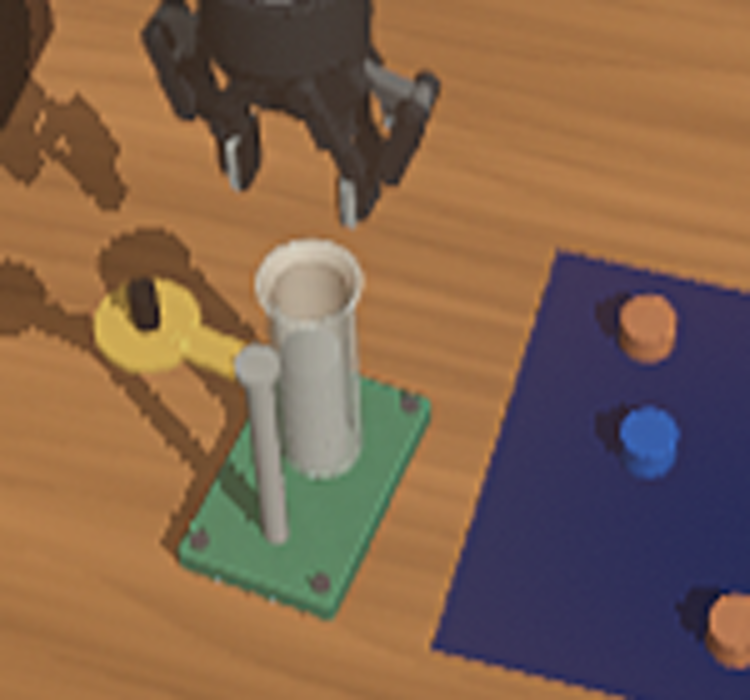

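View pics/last.png

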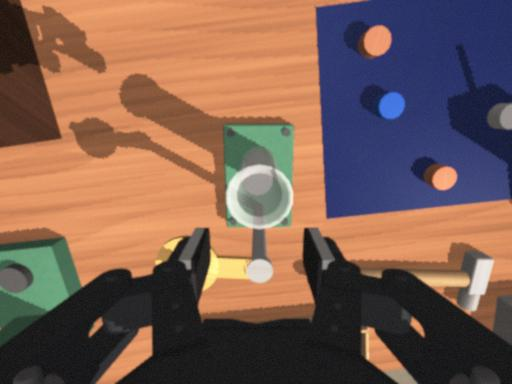

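Run:
```python
from h import *
f=lambda x,y:(110+x/4-.4,145+y/4-.4); g=lambda x,y:(180+x/4-.4,180+y/4-.4)
print("pegtip",two("top",f(233,187),"scene",g(741,232)),plane("top",*f(224,132),.13))
i=robot.camera_info("wrist"); p,d=robot.camera("wrist")
v,u=np.mgrid[:384,:512]; r=np.stack([u,v,np.ones_like(u)],-1)@np.linalg.inv(i["mtx"]).T*d[...,None]
T=i["tool_from_camera"]; X=r@T[:3,:3].T+T[:3,3]
m=(d>.01)&(X[...,2]<.02)
for z in np.arange(-.1,.02,.01):
    q=X[m&(X[...,2]>z)&(X[...,2]<z+.01)]
    if len(q): print(round(z,3),q[:,1].min().round(3),q[:,1].max().round(3),q[:,0].min().round(3),q[:,0].max().round(3))
```

```text
pegtip (array([0.53496252, 0.15736878, 0.14280712]), np.float64(0.0002866820656933982)) [0.58143023 0.16903547 0.13      ]
-0.09 -0.014 -0.014 0.021 0.021
-0.08 -0.058 0.056 0.009 0.022
-0.07 -0.066 0.064 -0.002 0.02
-0.06 -0.065 0.063 -0.012 0.019
-0.05 -0.062 0.061 -0.013 0.018
-0.04 -0.06 0.058 -0.013 0.015
-0.03 -0.058 0.056 0.002 0.014
-0.02 -0.039 0.038 -0.011 0.013
-0.01 -0.039 0.038 -0.011 0.012
-0.0 -0.039 0.038 -0.011 0.012
0.01 -0.038 0.037 -0.011 0.012
```

Four in. The last silver (0.537, 0.0955) lies close under the peg tip, and my gripper's knuckles (±65 mm) would hit it, so I'll turn the jaws.

```bash
python3 -m creep '[[[1.3,6,0,-10],[2.5,12,0,-20],[3.8,18,0,-30],[5,24,0,-40],[6,29,0,-50]]]' 5 40;python3 -m creep '[[[0.5,0,0,-10],[0.5,0,0,-15],[0.5,0,0,-15],[0.5,0,0,-15]]]';python3 meas.py
python3 - <<'E'
from h import *
print(robot.get_obs()["joints"][5],off([.5369,.0955,.11]))
E
```

```text
time: 29.48
eef_pos: [0.5333, 0.0729, 0.2549]
orientation: [-1.171, 2.915, 0.0]
wrist_force: [1.2, -0.4, 0.2]
finger_gap: 0.0501
time: 29.98
eef_pos: [0.5303, 0.0671, 0.2547]
orientation: [1.529, -2.744, -0.0]
wrist_force: [0.0, -1.1, -0.0]
finger_gap: 0.0501
[263. 187.] 564 [0.5359 0.0933 0.019 ] off z.034: [-2.53  0.89 22.07]
-2.558058717773267 [-2.77091798  0.93287661 14.46621351]
```

View pics/last.png

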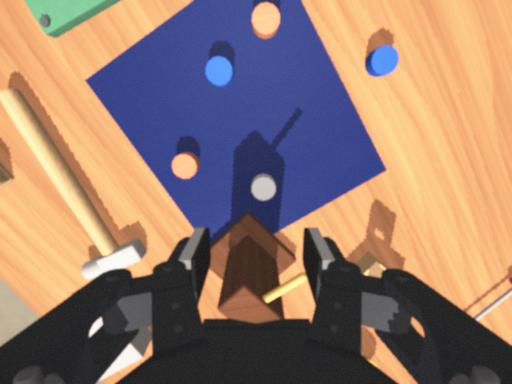

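The grey disc at (263,187) is neutral grey in the post's shadow: not reddish (coppers at (185,165), (265,20)) and not blue. So it is the fifth silver. Quick crop to confirm while approaching.

```bash
python3 -m creep '[[[-2.7,0.9,3,0],[-2.7,0.9,8,0],[-2.7,0.9,13,0],[-2.7,0.9,13,0],[-2.7,0.9,13,0]]]';python3 meas.py
python3 - <<'E'
import cv2
a=cv2.imread("pics/last.png"); print(a[195:212:8,245:270:8])
cv2.imwrite("pics/w18.png",cv2.resize(a[120:320,150:362],None,fx=3,fy=3))
E
```

```text
time: 30.65
eef_pos: [0.5378, 0.0949, 0.1266]
orientation: [-1.531, 2.742, -0.001]
wrist_force: [0.3, -0.1, 0.5]
finger_gap: 0.0499
[257. 194.] 1296 [0.5359 0.093  0.019 ] off z.034: [0.27 0.08 9.26]
[[[210 213 220]
  [212 216 222]
  [213 216 222]
  [211 215 222]]

 [[211 214 220]
  [213 217 222]
  [212 216 221]
  [213 217 222]]

 [[108  75  72]
  [208 213 220]
  [209 214 221]
  [130 109 109]]]
```

View pics/w18.png

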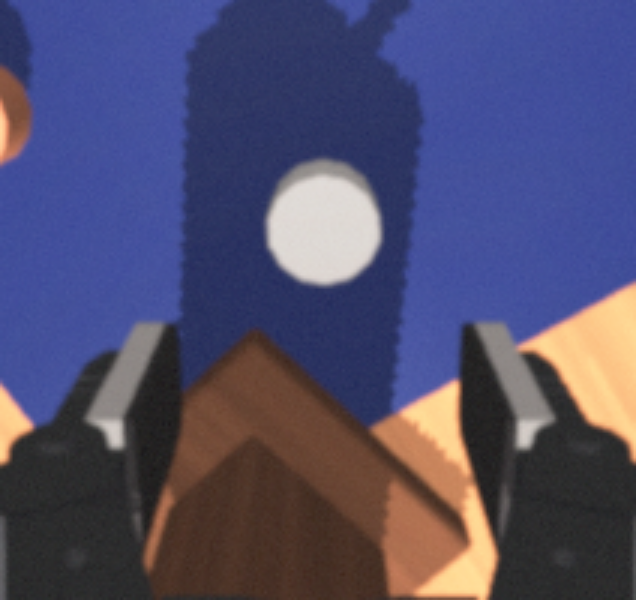

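Confirmed silver. Descend, grip, lift straight up.

```bash
python3 -m creep '[[[0.1,0.1,4,0],[0.1,0.1,8,0],[0.1,0.1,9,0],[0.1,0.1,9,0]]]' 5 40; python3 -m creep '[[[0,0,0,0],[0,0,0,0],[0,0,0,0],[0,0,0,0]]]' 2.5 40;python3 -m creep '[[[0,0,-6,0],[0,0,-12,0],[0,0,-18,0],[0,0,-22,0],[0,0,-22,0]]]'; python3 -m creep '[[[0,0,0,0],[0,0,0,0]]]';python3 - <<'E'
from h import *
o,d=snap("wrist","w19"); print(off([0.5597,-0.2233,0.255]),o["joints"][5])
E
```

```text
time: 31.2
eef_pos: [0.5365, 0.0947, 0.0362]
orientation: [-1.532, 2.741, -0.001]
wrist_force: [-0.3, 0.2, 0.6]
finger_gap: 0.0501
time: 31.7
eef_pos: [0.5375, 0.0948, 0.0375]
orientation: [-1.531, 2.739, -0.003]
wrist_force: [-0.3, 0.5, 5.6]
finger_gap: 0.0295
time: 32.33
eef_pos: [0.538, 0.0949, 0.2612]
orientation: [-1.528, 2.734, -0.007]
wrist_force: [-0.3, 0.8, -0.8]
finger_gap: 0.0293
time: 32.58
eef_pos: [0.5344, 0.0945, 0.2528]
orientation: [1.531, -2.74, -0.002]
wrist_force: [-0.4, -0.4, -1.2]
finger_gap: 0.0296
[ 25.74953921 -18.80589208  -0.22463081] -2.5093543930662463
```

View pics/w19.png

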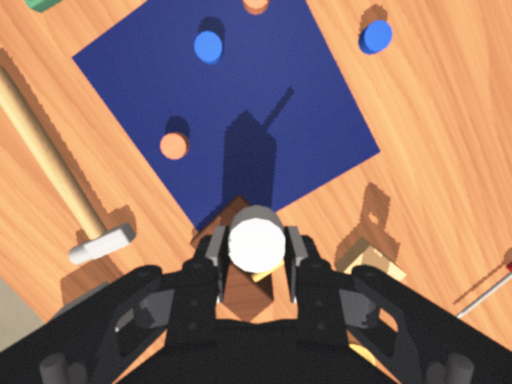

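```bash
python3 -m creep '[[[1,-0.7,0,10],[5,-3.6,0,20],[10,-7.3,0,30],[15,-11,0,40],[20,-14.6,0,50]]]';python3 -m creep '[[[0,0,0,10],[0,0,0,15],[0,0,0,15]]]';python3 - <<'E'
from h import *
print(off([0.5597,-0.2233,0.255]),robot.get_obs()["orientation"])
E
```

```text
time: 33.25
eef_pos: [0.5543, -0.154, 0.2533]
orientation: [0.221, -3.132, -0.001]
wrist_force: [0.6, 0.7, -1.3]
finger_gap: 0.0293
time: 33.62
eef_pos: [0.5544, -0.1523, 0.2532]
orientation: [-0.181, -3.134, -0.001]
wrist_force: [0.2, 0.6, -1.4]
finger_gap: 0.0293
[-1.34407545 -6.99175743 -0.18421798] [-1.80527503e-01 -3.13416792e+00 -1.11308471e-03]
```

```bash
python3 -m creep '[[[-0.7,-3.5,0,0],[-1.3,-7,0,0],[-1.3,-7,0,0],[-1.3,-7,0,0]]]';python3 -m creep '[[[0,0,0,0],[0,0,0,0]]]';python3 - <<'E'
from h import *
print(off([0.5597,-0.2233,0.1925])); o,d=snap("wrist","w20",(190,110,330,290),3)
E
```

```text
time: 34.12
eef_pos: [0.5596, -0.2226, 0.254]
orientation: [-0.179, -3.136, -0.001]
wrist_force: [-0.0, -0.6, -0.9]
finger_gap: 0.0296
time: 34.38
eef_pos: [0.5599, -0.2224, 0.2547]
orientation: [0.179, 3.136, 0.0]
wrist_force: [-0.2, -0.0, -0.8]
finger_gap: 0.0291
[ 0.01308405 -0.09240926  6.22149394]
```

View pics/w20.png

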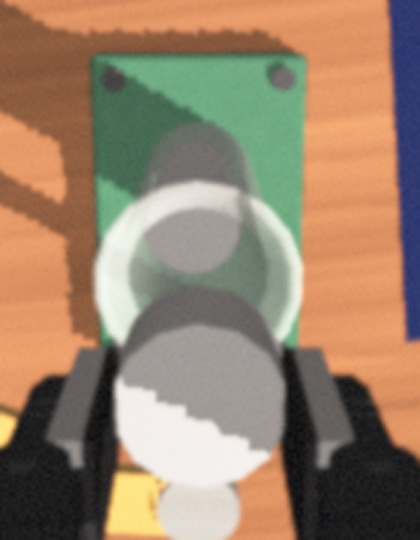

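```bash
python3 -m creep '[[[0,-0.1,3,0],[0,-0.1,5,0],[0,-0.1,6.1,0],[0,-0.1,6.1,0]]]'
python3 -m creep '[[[0,0,0,0],[0,0,0,0],[0,0,0,0],[0,0,-3,0],[0,0,-9,0]]]' 5;python3 -m creep '[[[0,0,0,0],[0,0,0,0]]]';python3 - <<'E'
from h import *
snap("scene","s21",(150,150,300,290),5)
o,d=snap("wrist","w21"); print(o["eef_pos"],o["orientation"])
E
```

```text
time: 34.92
eef_pos: [0.5591, -0.2239, 0.1925]
orientation: [-0.181, -3.134, -0.001]
wrist_force: [-0.7, -1.3, -1.8]
finger_gap: 0.0293
time: 35.55
eef_pos: [0.5581, -0.2235, 0.2814]
orientation: [-0.181, -3.13, -0.004]
wrist_force: [1.5, -0.2, 0.7]
finger_gap: 0.0499
time: 35.8
eef_pos: [0.5599, -0.2244, 0.2841]
orientation: [0.181, 3.135, -0.001]
wrist_force: [-0.3, -0.2, -0.4]
finger_gap: 0.0504
[ 0.55933323 -0.22409571  0.28274897] [-1.80944618e-01 -3.13530992e+00 -6.87906282e-04]
```

View pics/s21.png

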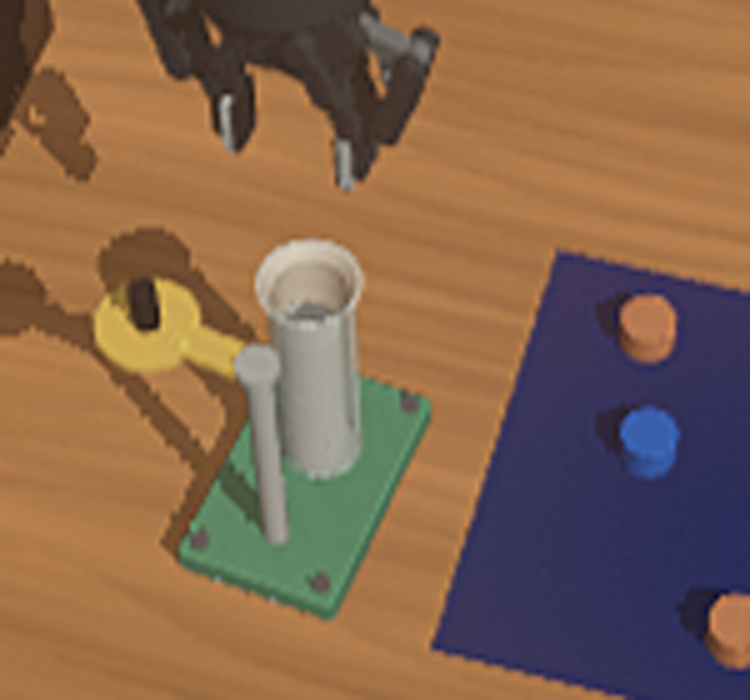

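View pics/w21.png

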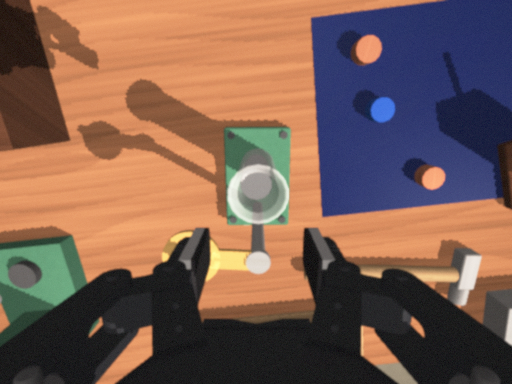

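Run:
```python
from h import *
o=robot.get_obs(); p,d=robot.camera("wrist")
for v in range(150,215,6):
    a,r=ray("wrist",257,v,o); print(v,(a+r*d[v,257]).round(3),p[v,257])
cv2.imwrite("pics/w22.png",cv2.resize(p[110:240,190:330],None,fx=4,fy=4,interpolation=2))
t,_=robot.camera("top"); cv2.imwrite("pics/t22.png",cv2.resize(t[60:290,:],None,fx=1.5,fy=1.5))
```

```text
150 [ 0.537 -0.221  0.041] [100 110 101]
156 [ 0.537 -0.221  0.093] [108 111 114]
162 [ 0.538 -0.221  0.129] [104 108 113]
168 [ 0.537 -0.221  0.166] [205 213 219]
174 [ 0.55  -0.223  0.129] [158 161 167]
180 [ 0.556 -0.223  0.129] [152 153 160]
186 [ 0.562 -0.224  0.129] [149 153 159]
192 [ 0.568 -0.225  0.129] [149 152 159]
198 [ 0.574 -0.225  0.129] [150 153 160]
204 [ 0.578 -0.226  0.137] [104 106 112]
210 [ 0.578 -0.226  0.153] [101 103 108]
```

View pics/w22.png

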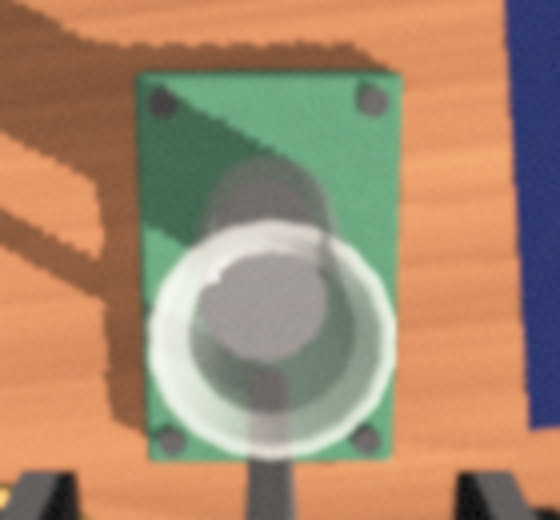

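View pics/t22.png

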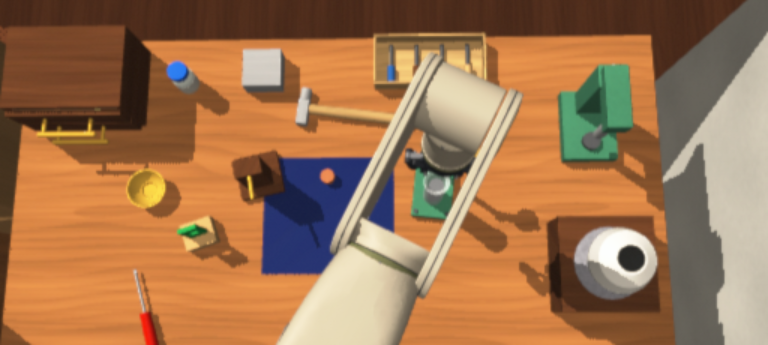

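Stack top is flat at z = 0.129, which is five slugs from the 0.020 floor, and no other silver disc is on the bench. Now the cover.

```bash
python3 - <<'E'
from h import *
print(off([0.612,-0.289,0.25]))
E
python3 -m creep '[[[-2.5,-3,1,0],[-4.5,-7.1,1,0],[-4.5,-7.1,3,0],[-4.5,-7.1,3,0],[-4.5,-7.1,3,0]]]'
python3 - <<'E'
from h import *
o,d=snap("wrist","w23"); print(off([0.612,-0.289,0.207]),o["joints"][5])
print(o["eef_pos"],o["orientation"])
E
```

```text
[-6.02280513 -5.85783953  3.1568413 ]
time: 36.62
eef_pos: [0.5959, -0.299, 0.2534]
orientation: [-0.18, -3.136, -0.001]
wrist_force: [-0.3, 0.3, -0.2]
finger_gap: 0.0499
[-1.44823716  1.18316223  4.72080069] -1.9982536008216703
[ 0.59593683 -0.29895044  0.25340778] [-1.79741763e-01 -3.13559787e+00 -1.17390867e-03]
```

View pics/w23.png

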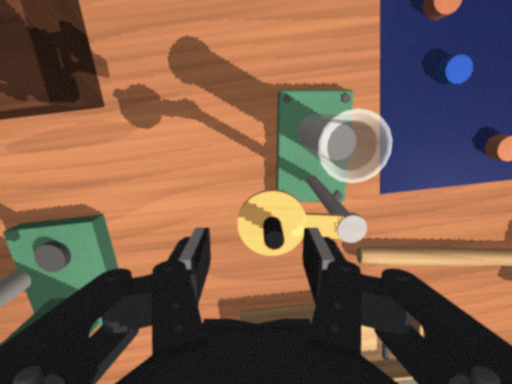

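Run:
```python
from h import *
o=robot.get_obs(); P=plane("wrist",273,240,.204,o); print(P,off([P[0],P[1],.207],o))
```

```text
[ 0.61003878 -0.29037762  0.204     ] [-1.2691198   1.02391753  4.72074988]
```

```bash
python3 -m creep '[[[-1.35,1.1,0,0],[-1.35,1.1,2,0],[-1.35,1.1,4.6,0],[-1.35,1.1,4.6,0]]]';python3 -m creep '[[[0,0,0,0],[0,0,0,0],[0,0,0,0],[0,0,0,0]]]' 0.5 20;  python3 - <<'E'
from h import *
o=robot.get_obs();Rt=Ro.from_rotvec(o["orientation"]).as_matrix()
H=np.array([0.6195,-0.2293]);k=o["eef_pos"][:2]; v=k-H; a0=np.degrees(np.arctan2(v[1],v[0]))%360; print(a0,np.linalg.norm(v),k)
k=H+v/np.linalg.norm(v)*.06
for a in np.linspace(a0,172.5,11)[1:]:
    p=H+.06*np.array([np.cos(np.radians(a)),np.sin(np.radians(a))])
    print(round(a),(Rt.T@np.r_[p-k,0]*100).round(2))
E
```

```text
time: 37.17
eef_pos: [0.6092, -0.2891, 0.2032]
orientation: [-0.18, -3.13, -0.005]
wrist_force: [-0.4, 0.1, 0.4]
finger_gap: 0.0498
time: 37.67
eef_pos: [0.6119, -0.2892, 0.2092]
orientation: [0.179, 3.134, 0.002]
wrist_force: [0.3, 7.1, 2.8]
finger_gap: 0.0127
262.74699727783866 0.0604069965423639 [ 0.61187356 -0.28922364]
254 [ 0.94  0.09 -0.  ]
245 [ 1.86  0.32 -0.  ]
236 [ 2.72  0.69 -0.  ]
227 [ 3.52  1.2  -0.01]
218 [ 4.23  1.82 -0.01]
209 [ 4.83  2.55 -0.01]
200 [ 5.31  3.36 -0.01]
191 [ 5.66  4.24 -0.  ]
182 [ 5.87  5.16 -0.  ]
172 [ 5.92  6.1  -0.  ]
```

```bash
python3 -m creep '[[[0.9,0.1,-0.2,0],[1.85,0.3,-0.2,0],[2.7,0.7,-0.2,0],[3.5,1.2,-0.2,0],[4.2,1.8,-0.2,0]]]';python3 -m creep '[[[0.6,0.75,0,0],[1.1,1.55,0,0],[1.45,2.4,0,0],[1.65,3.35,0,0],[1.7,4.3,0,0]]]';python3 -m creep '[[[0,0.3,0,0],[0,0.3,0,0]]]'
```

```text
time: 38.3
eef_pos: [0.5711, -0.2677, 0.2096]
orientation: [0.181, 3.136, -0.0]
wrist_force: [3.4, -1.2, -7.3]
finger_gap: 0.0129
time: 38.92
eef_pos: [0.5576, -0.2235, 0.2095]
orientation: [-0.183, -3.133, 0.001]
wrist_force: [-3.9, -3.9, -5.6]
finger_gap: 0.0128
time: 39.17
eef_pos: [0.5579, -0.2224, 0.2096]
orientation: [-0.183, -3.133, 0.006]
wrist_force: [-6.1, -10.3, -6.3]
finger_gap: 0.0129
```

```bash
python3 -m creep '[[[0,-0.3,0,0],[0,-0.3,0,0],[0,-0.3,-4,0],[0,-0.3,-9,0],[-2,-0.3,-12,0]]]' 5;python3 -m creep '[[[-4,0,0,0],[-4,0,0,0],[-4,0,0,0]]]'
python3 - <<'E'
from h import *
o,d=snap("wrist","w24",(150,60,400,260),3); print(o["eef_pos"],o["orientation"])
E
```

```text
time: 39.8
eef_pos: [0.5797, -0.2255, 0.3343]
orientation: [0.181, 3.132, -0.003]
wrist_force: [0.3, -0.3, 0.7]
finger_gap: 0.0501
time: 40.17
eef_pos: [0.6188, -0.2297, 0.3295]
orientation: [-0.18, -3.136, -0.0]
wrist_force: [0.1, 0.3, -0.3]
finger_gap: 0.0499
[ 0.61875114 -0.2297418   0.32949899] [-1.80194165e-01 -3.13589051e+00 -4.25002440e-04]
```

View pics/w24.png

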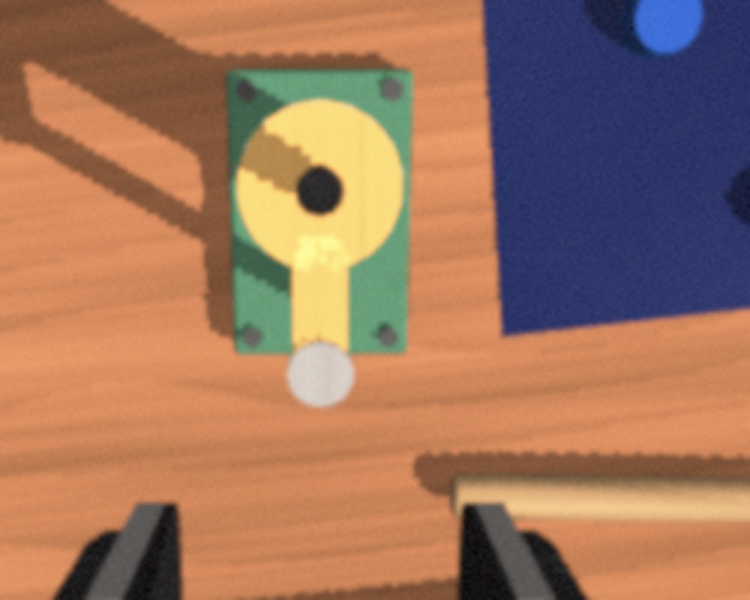

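Cover is home: knob (320,190) and hinge (320,375) are in line with the base's axis. Now the tag: go and look from above.

Run:
```python
from h import *
f=lambda x,y:(110+x/4-.4,145+y/4-.4)
for p in [(88,281),(37,265),(122,237),(138,295),(57,328)]: print(plane("top",*f(*p),.03))
P=plane("top",*f(88,281),.03)
print(off([P[0]+.05,P[1],.33]))
```

```text
[0.47613171 0.304757   0.03      ]
[0.48989863 0.34869461 0.03      ]
[0.51336518 0.27771535 0.03      ]
[0.46411909 0.26194662 0.03      ]
[0.4366752  0.32891693 0.03      ]
[ 1.53128098e+01  5.20431353e+01 -9.88752467e-03]
```

```bash
python3 - <<'E'
from h import *
print(off([.4916,.257,.33]))
E
python3 -m creep '[[[2,5,0,0],[4,10,0,0],[6,15,0,0],[8,20,0,0],[10,25,0,0]]]'; python3 -m creep '[[[2,5,0,10],[4,10,0,20],[6,15,0,30],[8,20,0,40],[8,22,0,50]]]';  python3 -m creep '[[[0,0,0,10],[0,0,0,15],[0,0,0,15]]]'
python3 - <<'E'
from h import *
o,d=snap("wrist","w25");np.save("pics/w25.npy",d); print(off([.4916,.257,.33])); print(o["eef_pos"].tolist(),o["orientation"].tolist())
E
```

```text
[ 1.81953075e+01  4.69028142e+01 -9.82519232e-03]
time: 40.85
eef_pos: [0.547, 0.0311, 0.3304]
orientation: [0.182, 3.135, 0.0]
wrist_force: [0.7, -0.1, -0.6]
finger_gap: 0.0503
time: 41.48
eef_pos: [0.4923, 0.2599, 0.3306]
orientation: [1.493, 2.764, 0.003]
wrist_force: [1.3, -0.2, 0.2]
finger_gap: 0.05
time: 41.85
eef_pos: [0.4936, 0.2572, 0.3303]
orientation: [1.837, 2.548, 0.001]
wrist_force: [-0.1, -0.5, 0.5]
finger_gap: 0.0499
[ 0.04872445 -0.21227477  0.02004522]
[0.4936433768998624, 0.25722063544876855, 0.3302558390795747] [1.8366618471584863, 2.5481466320188466, 0.0013545592338574434]
```

View pics/w25.png

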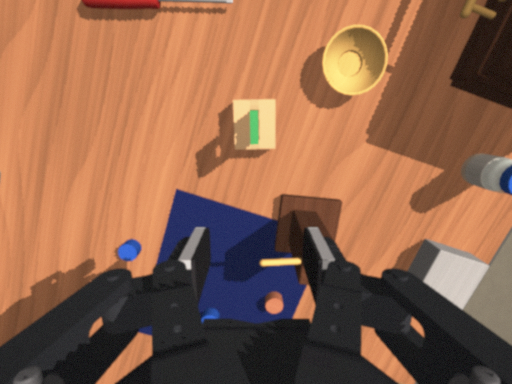

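Run:
```python
from h import *
w=cv2.imread("pics/w25_raw.png"); O=dict(eef_pos=np.array([0.4936433768998624, 0.25722063544876855, 0.3302558390795747]),orientation=np.array([1.8366618471584863, 2.5481466320188466, 0.0013545592338574434]))
h=cv2.cvtColor(w,cv2.COLOR_BGR2HSV); m=((h[...,0]>55)&(h[...,0]<85)&(h[...,1]>120)).astype(np.uint8); m[:, :200]=0;m[:,320:]=0
c=max(cv2.findContours(m,0,2)[0],key=cv2.contourArea); r=cv2.minAreaRect(c); print(r)
d=np.load("pics/w25.npy")
v,u=np.nonzero(m); 
P=np.array([ (lambda a,q:a+q*d[y,x])(*ray("wrist",x,y,O)) for y,x in zip(v,u)])
print(P.min(0),P.max(0))
T=P[(P[:,2]>.1)&(P[:,2]<.112)]; print(len(T),T.mean(0)); 
q=T[:,:2]-T[:,:2].mean(0); U,S,V=np.linalg.svd(q,full_matrices=False); print("dir",np.degrees(np.arctan2(V[0,1],V[0,0])), (q@V[0]).min(),(q@V[0]).max(),(q@V[1]).min(),(q@V[1]).max())
R=Ro.from_rotvec(O["orientation"]).as_matrix(); print("tool y ang",np.degrees(np.arctan2(R[1,1],R[0,1])))
cv2.imwrite("pics/w25z.png",cv2.resize(w[85:165,215:295],None,fx=7,fy=7,interpolation=2))
cv2.imwrite("pics/w25p.png",cv2.resize(w[180:300,220:360],None,fx=5,fy=5,interpolation=2))
```

```text
((254.0, 126.5), (31.0, 6.0), 90.0)
[0.46601875 0.28652043 0.10292672] [0.48303037 0.32177604 0.45015622]
186 [0.47443422 0.30452819 0.10519116]
dir -70.62312594855133 -0.017657182635874406 0.018485252744428717 -0.003906694897542139 0.00329005374680647
tool y ang 18.433121212282394
```

View pics/w25z.png

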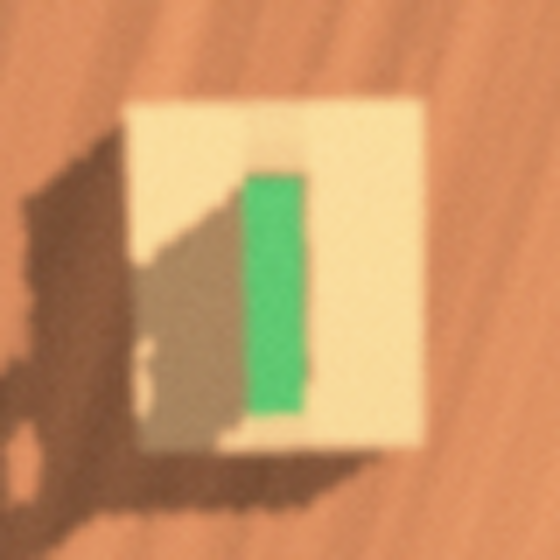

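View pics/w25p.png

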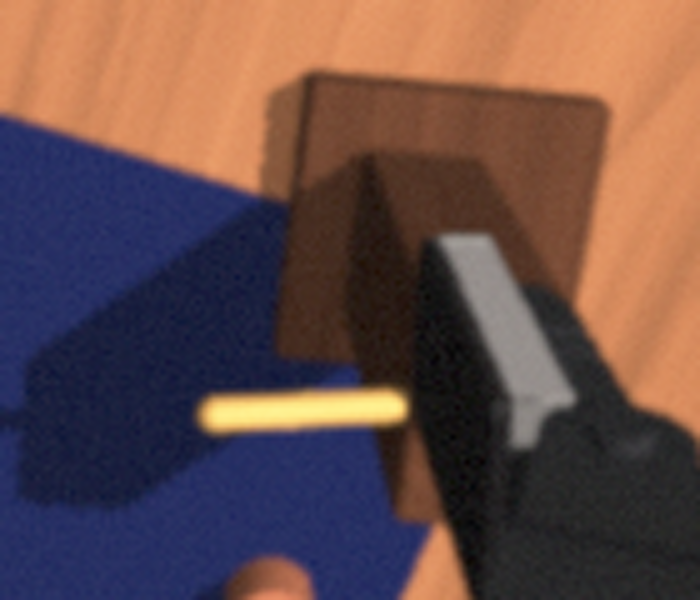

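```bash
python3 -m creep '[[[0,0,0,-1],[0,0,0,-1]]]' 4.5 40
python3 - <<'E'
from h import *
print(off([.4744,.3045,.108]))
E
```

```text
time: 42.15
eef_pos: [0.4941, 0.2573, 0.3298]
orientation: [1.814, 2.565, 0.0]
wrist_force: [-0.0, -0.3, 1.0]
finger_gap: 0.045
[ 5.10522972 -0.29223743 22.17687115]
```

```bash
python3 -m creep '[[[2.5,-0.1,4,0],[5,-0.3,9,0],[5.1,-0.3,13,0],[5.1,-0.3,16,0],[5.1,-0.3,16,0]]]'; python3 -m creep '[[[0,0,0,0],[0,0,0,0]]]'
python3 - <<'E'
from h import *
print(off([.4744,.3045,.108])); snap("wrist","w26")
E
```

```text
time: 42.78
eef_pos: [0.4725, 0.3036, 0.1666]
orientation: [-1.813, -2.562, 0.008]
wrist_force: [-1.0, 0.1, 0.2]
finger_gap: 0.0451
time: 43.02
eef_pos: [0.4756, 0.3051, 0.1719]
orientation: [1.815, 2.563, 0.005]
wrist_force: [0.1, -0.4, -0.5]
finger_gap: 0.0452
[-0.01813459 -0.15870715  6.39057345]
```

View pics/w26.png

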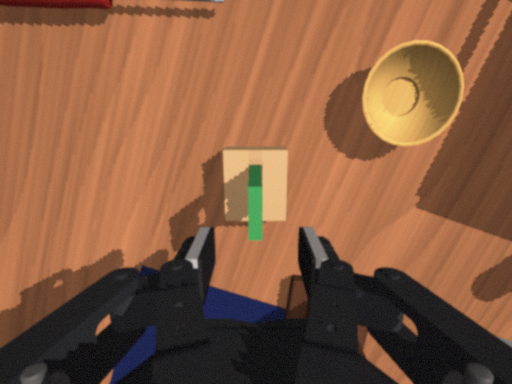

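Tag top (255,200) is centred between the fingers.

```bash
python3 -m creep '[[[0,-0.05,3,0],[0,-0.05,6.2,0],[0,-0.05,6.2,0],[0,-0.05,6.2,0]]]'; python3 -m creep '[[[0,0,0,0],[0,0,0,0],[0,0,0,0],[0,0,0,0]]]' 0.3 40;  python3 -m creep '[[[0,0,-4,0],[0,0,-9,0],[0,0,-14,0],[0,0,-16,0],[0,0,-16,0]]]'; python3 -m creep '[[[0,0,0,0],[0,0,0,0]]]';python3 - <<'E'
from h import *
o,_=snap("wrist","w27"); snap("scene","s27",(330,130,480,280),5);print(o["eef_pos"].tolist(),o["orientation"].tolist())
E
```

```text
time: 43.58
eef_pos: [0.4748, 0.3048, 0.1094]
orientation: [1.815, 2.563, 0.003]
wrist_force: [0.2, 0.2, 0.3]
finger_gap: 0.0452
time: 44.08
eef_pos: [0.4748, 0.305, 0.1092]
orientation: [1.815, 2.563, 0.004]
wrist_force: [0.2, 0.0, 5.6]
finger_gap: 0.0091
time: 44.7
eef_pos: [0.4746, 0.3048, 0.269]
orientation: [1.815, 2.563, 0.004]
wrist_force: [0.1, -0.4, -0.8]
finger_gap: 0.0091
time: 44.95
eef_pos: [0.473, 0.3039, 0.265]
orientation: [-1.814, -2.562, 0.006]
wrist_force: [-0.1, -0.3, 0.1]
finger_gap: 0.0096
[0.4729731650699631, 0.30393931925123713, 0.2650257685686877] [-1.814446552007177, -2.56237796077855, 0.005633631843163772]
```

View pics/w27.png

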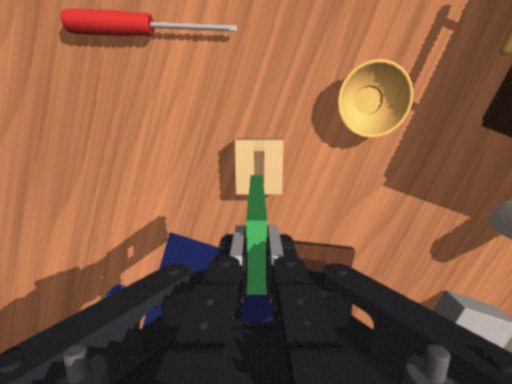

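View pics/s27.png

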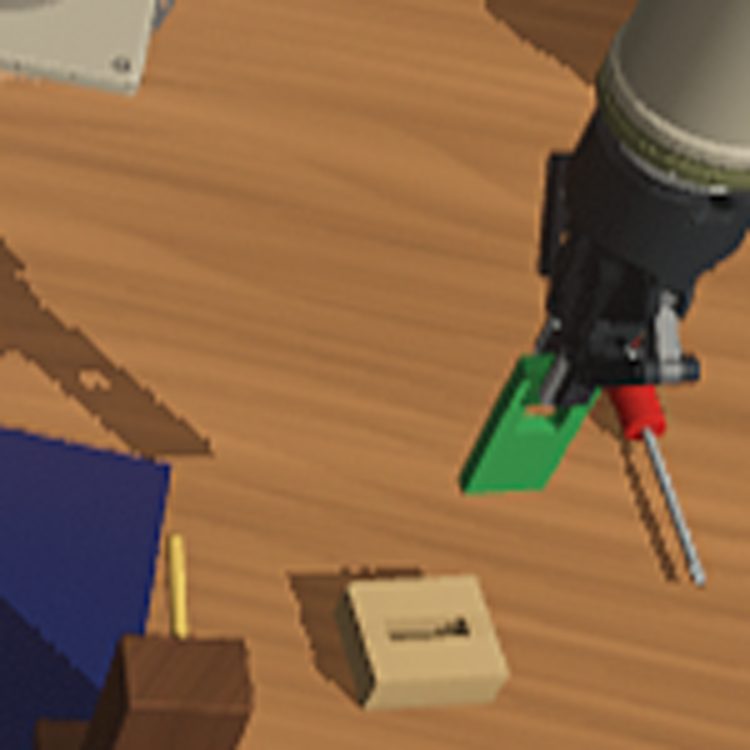

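Run:
```python
from h import *
O=dict(eef_pos=np.array([0.4936433768998624, 0.25722063544876855, 0.3302558390795747]),orientation=np.array([1.8366618471584863, 2.5481466320188466, 0.0013545592338574434]))
print("tip",plane("wrist",260.5,262,.143,O),"root",plane("wrist",300.6,260.8,.130,O))
t=cv2.imread("pics/top0.png"); h=cv2.cvtColor(t,cv2.COLOR_BGR2HSV); 
cv2.imwrite("pics/pt.png",cv2.resize(t[155:205,145:200],None,fx=10,fy=10,interpolation=2))
```

```text
tip [0.53259928 0.15670378 0.143     ] root [0.58263427 0.1673643  0.13      ]
```

View pics/pt.png

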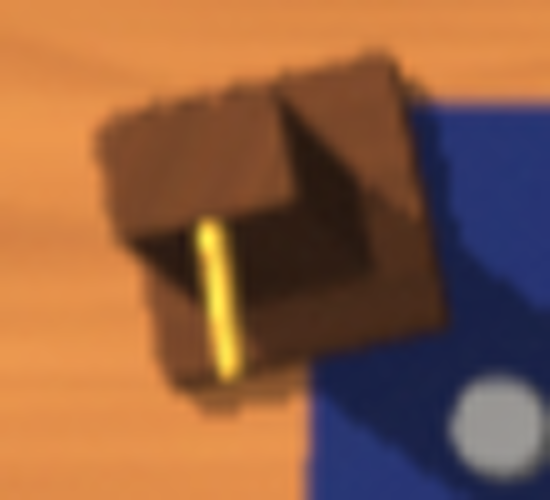

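Run:
```python
from h import *
print(off([.503,.150,.184]))
```

```text
[-15.51946603  -2.29509004   8.19850459]
```

```bash
python3 -m creep '[[[-4,-0.6,0,3],[-8,-1.2,0,6],[-12,-1.8,0,6],[-15.5,-2.3,3,6],[-15.5,-2.3,8,6]]]'; python3 -m creep '[[[0,0,0,0],[0,0,0,0],[0,0,0,0]]]'
python3 - <<'E'
from h import *
o,_=snap("wrist","w28"); snap("scene","s28",(300,150,420,280),5);snap("top","t28",(130,150,230,250),5)
print(off([.503,.150,.184]),o["eef_pos"])
R=Ro.from_rotvec(o["orientation"]).as_matrix(); print("tool y ang",np.degrees(np.arctan2(R[1,1],R[0,1])))
E
```

```text
time: 45.68
eef_pos: [0.5056, 0.1485, 0.1885]
orientation: [1.949, 2.46, 0.005]
wrist_force: [0.8, 0.3, -1.6]
finger_gap: 0.0093
time: 46.05
eef_pos: [0.505, 0.1513, 0.1902]
orientation: [1.945, 2.464, 0.005]
wrist_force: [0.8, -0.8, -0.2]
finger_gap: 0.0092
[-0.07010645 -0.1755375   0.52828692] [0.505028   0.151343   0.19020772]
tool y ang 13.445507620541976
```

View pics/w28.png

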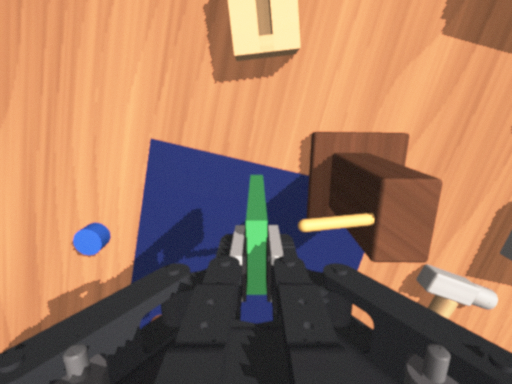

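View pics/s28.png

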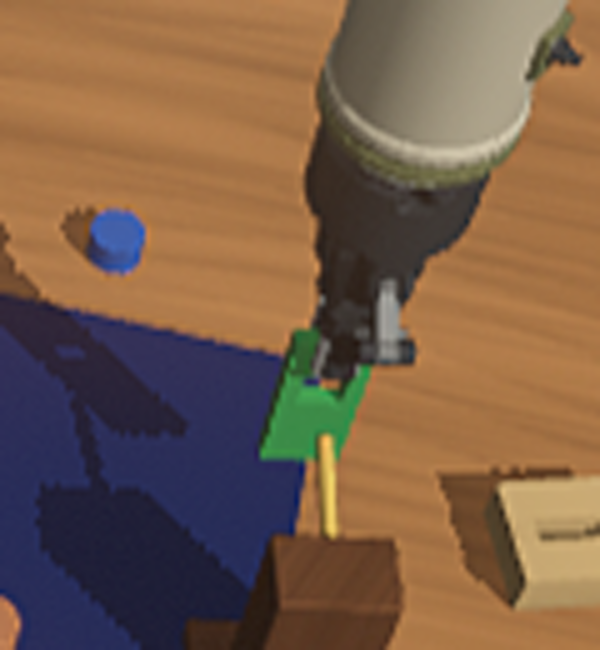

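Run:
```python
from h import *
o=robot.get_obs()
for p,z in [((302.5,226),.143),((370,219.5),.131)]:
    P=plane("wrist",*p,z,o); print(P, off(P,o).round(2))
```

```text
[0.53333346 0.15592115 0.143     ] [-0.2   2.9   4.64]
[0.57953026 0.16663184 0.131     ] [-0.23  7.64  5.85]
```

Peg tip is at (303,226) and its root at (370,219). In the tool frame the peg lies 2 mm to -x, running along +y from 29 to 76 mm. Insert gently.

```bash
python3 -m creep '[[[-0.2,0,0.5,0],[-0.2,0.8,0.5,0],[-0.2,1.6,0.5,0],[-0.2,2.3,0.5,0],[-0.2,3,0.55,0]]]'; python3 -m creep '[[[0,0,0,0],[0,0.5,0.1,0],[0,1,0.2,0],[0,1,0.2,0]]]'
python3 - <<'E'
from h import *
o,_=snap("wrist","w29"); snap("scene","s29",(300,150,420,280),5);print(o["eef_pos"])
E
```

```text
time: 46.82
eef_pos: [0.534, 0.1557, 0.1821]
orientation: [1.947, 2.465, 0.0]
wrist_force: [0.8, 0.4, -0.7]
finger_gap: 0.0091
time: 47.32
eef_pos: [0.5433, 0.1579, 0.18]
orientation: [-1.947, -2.465, 0.0]
wrist_force: [-0.1, 0.0, -0.1]
finger_gap: 0.0091
[0.5432833  0.15793731 0.17999325]
```

View pics/w29.png

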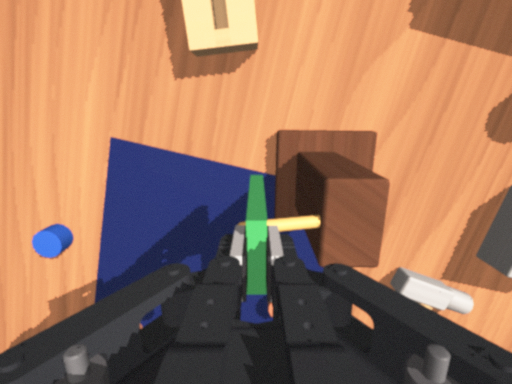

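View pics/s29.png

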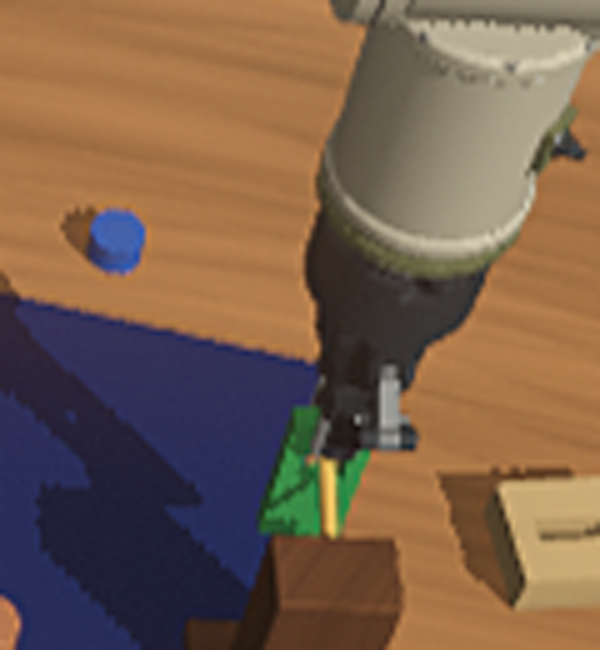

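Peg is through the eye: yellow shows on both sides of the tag, at (243,227) and (290,223), with no contact force. Go further in and lower onto it.

```bash
python3 -m creep '[[[0,0.6,0.15,0],[0,1.2,0.3,0],[0,1.2,0.5,0],[0,1.2,0.7,0],[0,1.2,0.8,0]]]'; python3 -m creep '[[[0,0,0.1,0],[0,0,0.2,0],[0,0,0.2,0]]]'
python3 - <<'E'
from h import *
o,_=snap("wrist","w30");print(o["eef_pos"],o["wrist_force"])
E
```

```text
time: 48.05
eef_pos: [0.5548, 0.1607, 0.1725]
orientation: [1.947, 2.465, 0.0]
wrist_force: [-2.0, -0.4, 5.1]
finger_gap: 0.0086
time: 48.42
eef_pos: [0.5556, 0.1609, 0.172]
orientation: [1.946, 2.464, 0.003]
wrist_force: [-0.9, 0.4, 8.3]
finger_gap: 0.009
[0.55564278 0.16089058 0.17197807] [-0.93139752  0.37818289  8.2954641 ]
```

View pics/w30.png

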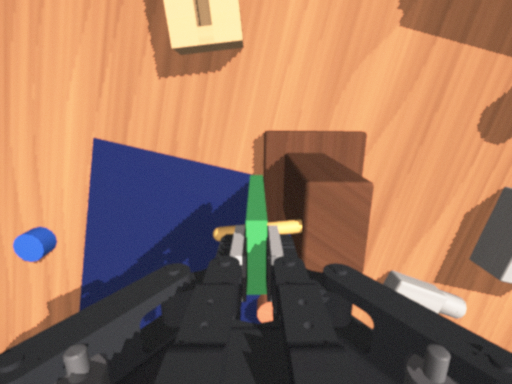

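Eye's upper edge rests on the peg (8 N up), with the peg visible on both sides (215,234)–(300,227). Ease off and release.

```bash
python3 -m creep '[[[0,0,-0.2,0],[0,0,-0.2,0]]]'; python3 -m creep '[[[0,0,0,0],[0,0,0,0],[0,0,0,0],[0,0,0,0]]]' 3;python3 -m creep '[[[0,0,-2,0],[0,0,-5,0],[0,0,-10,0],[0,0,-14,0],[0,0,-14,0]]]';python3 -m creep '[[[0,-3,0,0],[-3,-6,0,0],[-5,-6,0,0],[-5,-6,0,0]]]'
python3 - <<'E'
from h import *
o,_=snap("wrist","w31"); snap("scene","s31",(300,180,420,310),5);snap("top","t31",(130,140,310,280),4);print(o["eef_pos"],o["wrist_force"])
E
```

```text
time: 48.72
eef_pos: [0.5549, 0.1607, 0.1725]
orientation: [1.947, 2.465, 0.001]
wrist_force: [0.9, 0.4, 3.8]
finger_gap: 0.0091
time: 49.22
eef_pos: [0.5546, 0.1607, 0.1719]
orientation: [-1.947, -2.465, 0.0]
wrist_force: [1.0, -0.3, -0.1]
finger_gap: 0.0298
time: 49.85
eef_pos: [0.5568, 0.1611, 0.319]
orientation: [1.943, 2.46, 0.012]
wrist_force: [0.3, -0.0, -0.8]
finger_gap: 0.0297
time: 50.35
eef_pos: [0.5079, 0.0971, 0.3125]
orientation: [1.949, 2.463, 0.0]
wrist_force: [0.2, 0.8, 0.8]
finger_gap: 0.0298
[0.50786453 0.09711736 0.31251982] [0.19050179 0.7522194  0.79142914]
```

View pics/w31.png

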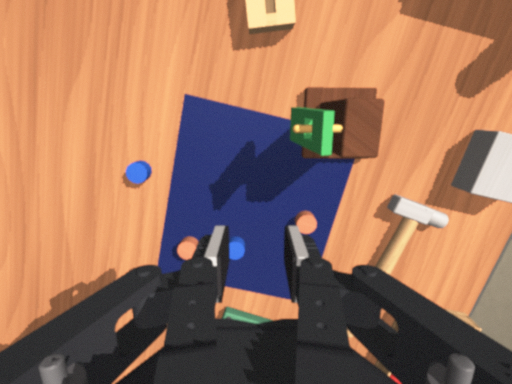

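View pics/s31.png

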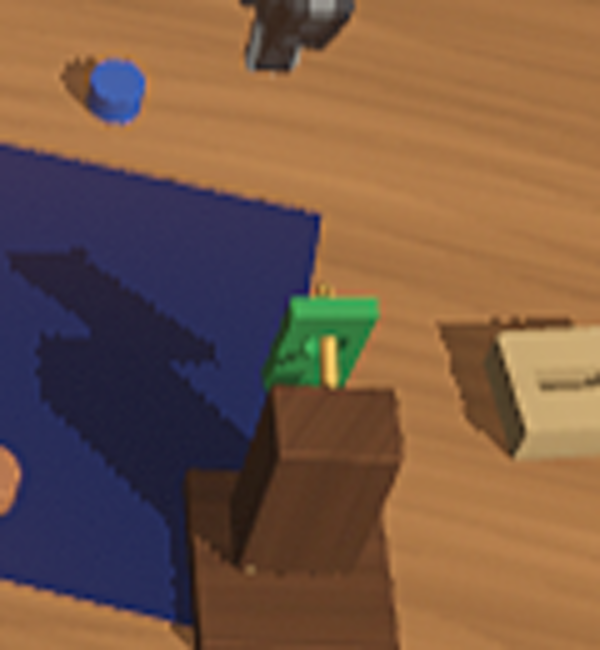

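View pics/t31.png

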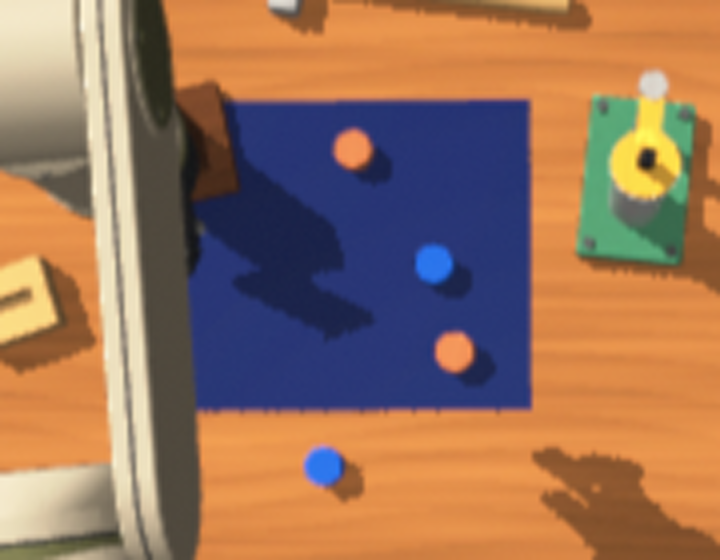

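Tag hangs upright, the peg running through its eye at (303–338,128). Let it settle and compare views, with the arm clear.

```bash
python3 -m creep '[[[0,-3,-3,0],[0,-6,-3,0],[0,-6,-3,0],[0,-6,-3,0],[0,-6,-3,0]]]';python3 -m creep '[[[0,0,0,0],[0,0,0,0],[0,0,0,0],[0,0,0,0],[0,0,0,0]]]'
python3 - <<'E'
from h import *
def tag(n):
    snap("scene",n,(180,180,380,310),3.5); im=cv2.imread(f"pics/{n}_raw.png")
    h=cv2.cvtColor(im,cv2.COLOR_BGR2HSV); m=((h[...,0]>50)&(h[...,0]<80)&(h[...,1]>140)).astype(np.uint8); m[:,:340]=0;m[:,400:]=0
    M=cv2.moments(m,True); print(M["m00"],M["m10"]/M["m00"],M["m01"]/M["m00"])
tag("s32"); [robot.camera("scene") for _ in range(20)]; tag("s33")
t,_=robot.camera("top")
f=lambda x,y:(130+x/4-.4,140+y/4-.4)
k=plane("top",*f(648,156),.204);H=plane("top",*f(653,84),.182); v=k-H; print(k,H,np.degrees(np.arctan2(v[1],v[0])))
E
```

```text
time: 51.12
eef_pos: [0.45, 0.0846, 0.3417]
orientation: [-1.946, -2.465, 0.001]
wrist_force: [0.3, -0.6, -0.2]
finger_gap: 0.0295
time: 51.75
eef_pos: [0.4496, 0.0842, 0.3422]
orientation: [1.947, 2.465, 0.0]
wrist_force: [1.5, -0.7, 0.1]
finger_gap: 0.0301
218.0 364.197247706422 246.72018348623854
220.0 364.20454545454544 246.72272727272727
[ 0.5596741  -0.22247928  0.204     ] [ 0.61988571 -0.22860167  0.182     ] 174.19405467577528
```

View pics/s33.png

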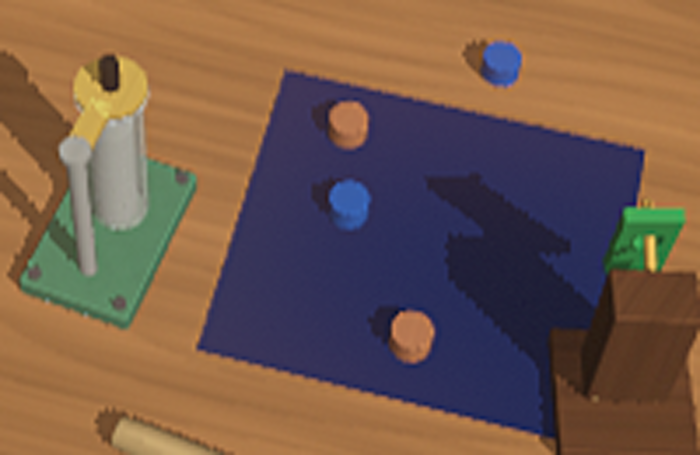

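The tag is at rest and the knob sits over the tube axis (0.5597, -0.2225). Both coppers are on the mat at (348,122) and (412,335), and no silver slug is left on the bench.

```bash
python3 -c "
from cell import robot
print(robot.hand_in())"
```

```text
the job is handed in; nothing more can be done
None
```

The job is done and handed in at about 53 s of the 210 s allowed; the hand-in reports no verdict.

I swung the cover clear and loaded the five silver slugs found on the bench into the tube. I then swung the cover back to its stop and hung the green tag by its eye on the post's peg.

My last checks all agreed and none failed:
- **Slugs:** before the cover went back, the stack was flat with its top at 0.129 m, which is what five slugs should give. No silver slug was left in view on the bench.
- **Cover:** the knob measured at (0.5597, -0.2225), directly over the tube's axis and in line with the base.
- **Tag:** it hangs with the peg visible on both sides of its eye, and it did not move between two pictures taken about 1 s apart.
- **Bystanders:** both copper slugs and both blue look-alikes are where they started. The arm never went near the vase, but I took no closing measurement of it.
- **Robot:** the gripper is clear of everything.

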